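# Set up a shaft for a run-out check on the surface plate

## Task

Set up the run-out check on the grey surface plate: put each V-block centred and square on the cork pad of its size, groove along the line of the two pads, then lay the stepped shaft level in both grooves, thick end in the large block and thin end in the small one, its middle midway between the blocks. Stand the dial gauge upright on the plate behind the shaft (on the side away from the robot), midway between the V-blocks, its plunger pointing squarely at the shaft with the tip about 15 mm short of it. Stand the round stop post upright on the plate, in line with the shaft just beyond its thin end, leaving about 15 mm between the post's foot and the end; leave everything released and at rest.

Things in the scene. Friction and masses are not known exactly. Their poses are not given: they have to be found in the camera images.
- plate: Fixed grey surface plate, 160 mm (its x) by 280 mm (its y), top face 30 mm above the bench. Origin: centre of its underside. Its y axis runs along the long side, roughly to the robot's left; its +x side is the far side from the robot. The line through the two cork pads runs parallel to y, 35 mm on the robot's side of the plate's centre (x = -35 mm).
- pad_large: The larger of two fixed thin cork pads on the plate: 40 mm (its x) by 56 mm (its y), 3 mm thick. Origin: centre of its underside, on the plate's top. Its x axis runs along the plate's long side (either way round). The pads' centres are 100 mm apart; which pad is at which end changes.
- pad_small: The smaller cork pad: 28 mm (its x) by 42 mm (its y), 3 mm thick; otherwise like pad_large.
- vee_large: Loose large steel V-block, 36 mm along its groove (its x) by 52 mm wide (its y), 32.4 mm high, about 0.4 kg, with a 90-degree groove along the top, 16 mm deep, 32 mm wide at the top. Origin: centre of its underside; z up. The flat flanks (+y and -y) are vertical. Either way round is the same. In it the shaft's thick end lies with its axis 36.2 mm above the block's underside.
- vee_small: Loose small steel V-block, 24 mm along its groove (its x) by 38 mm wide (its y), 34 mm high, about 0.2 kg, with a 90-degree groove along the top, 10.5 mm deep, 21 mm wide at the top. Origin: centre of its underside; z up. Vertical flat flanks at +y and -y. Either way round is the same. In it the shaft's thin end lies with its axis 36.2 mm above the block's underside.
- shaft: Loose stepped aluminium shaft, 150 mm long, 0.3 kg, level in a plywood cradle at the start (axis 50 mm above the bench; cradle base 12 mm high, notched ends 40 to 70 mm either side of mid-shaft). Origin: on the axis, mid-length, near its balance point. x axis: along it toward the thin end (may be rolled). Diameters: thick end 28 mm (x -75 to -25 mm), middle 22 mm, thin end 18 mm (x 25 to 75 mm).
- dial: Loose dial gauge on a dark steel block, about 0.35 kg: block 44 x 44 x 31 mm high, on it a round gauge 40 mm in diameter with a white dial facing up (top at 46 mm), and a thin plunger that sticks out level in the -x direction, 39 mm above the underside, its tip 47 mm from the origin. Origin: centre of the block's underside; z up. Flat flanks at +y and -y, 44 mm apart.
- post: Loose round steel stop post, standing upright, 51 mm high, about 0.2 kg: foot 34 mm in diameter and 10 mm high, above it a 26 mm diameter column (13 to 48 mm up). Origin: centre of its underside; z up.
Not all that is in view belongs to the job. What is shaped like the dial but blue is not meant.

How it is judged:
By the outcome, as a careful person would: the job done as asked, in the order asked, and still so for the second after the job is handed in, with the robot touching nothing.
It also fails if it takes over 109 s, if anything falls off the work surface, if the arm or the gripper's body presses on something with over 40 N, if the wrist force passes 120 N, or if a joint passes its speed limit or range.

## Robot

A 6-joint arm with a two-finger parallel gripper is mounted at the origin on the work surface. World frame = base frame: x ahead of the robot, y to its left, z up, the work surface at z = 0. Lengths are in m, angles in degrees, forces in N, time in s.
With the tool pointing down it reaches from about 0.4 to 0.825 m from the base axis. Payload 7 kg.
Tool frame: the origin (TCP) lies midway between the tips of the shut fingers; the grasp point (between the pads) lies 19 mm behind it; z points along the fingers, y is the line along which they close (so a half turn about z gives the same grasp; the last joint's range is limited). The gripper opens to 88 mm and grips with 3 to 60 N. Pads are 19 mm wide; open, the fingers measure 130 mm over their backs; the gripper's body (78 mm by 193 mm) begins 47 mm behind the grasp point.
Start: joints at [-48.753, 20.546, 0.682, 0, -70.136, -16.507], TCP at [0.282, -0.613, 0.2] pointing down, gripper open.
Joint ranges: [-176.03, 176.03], [-82.01, 121.73], [-58.28, 71.71], [-173.87, 95.51], [-174.79, -0.11], [-173.66, 173.66]. Speed limits (degrees/s): [136.94, 136.94, 172.46, 180, 180, 180].

## Interface

Orientations are given as [roll, pitch, yaw] about the fixed x, y, z axes, in that order (R = Rz(yaw) Ry(pitch) Rx(roll)).
In Python, from plant import ctrl gives the robot as it stands. The module is installed in compiled form; this text tells all that it offers.
- The arm moves only by the tool send_rows, never from a script. Its argument "plan" is a list that holds one entry, the list of rows, each a list of 6 numbers: the shift along the tool's x, y, z in cm, then the turn, a rotation vector about the tool's x, y, z in degrees. A call has 1 to 8 rows; each row is the pose to reach, as a shift and turn from the pose commanded when the call began, along the tool's axes at that moment; what a row does not reach only later rows make up. A row lasts 1/12 s, in which the tool goes at most 41.7 mm and 7.16 degrees, less where a joint would pass 70% of its speed; a pose out of reach is approached as far as the arm can. A call with a gripper value outside its range is refused whole. "fingers" is the opening, from 0 (shut) to 1 (fully open), set as the call begins (left out, the last holds). The fingers move at their own pace and stop on an object; the grip force is fixed at half the most. Time passes only in rows, so rows that repeat a pose let the fingers close. It gives the time, the measured TCP pose, the force, the opening and the grip force at its end, in the units of the state.
- ctrl.get_obs(): the state, without advancing time (a new reading comes with each control period).
- ctrl.snapshot(name): name is "scene" or "top" or "wrist"; returns a dict with "img" (420x560x3 uint8, red, green, blue), "K" (3x3 intrinsics, pixels), "pose" (4x4, takes a point from camera to world coordinates). Camera axes: x right, y down, z forward; pixel columns grow to the right and rows downward; lengths in m; the calibration is good to about 2 mm. A picture is of the moment at which its call begins. There is no depth.
- ctrl.close_job(): hands the job in; it is judged then, once.
The state is a dict: "clock": time; "joint_pos": joint angles; "qvel": joint speeds; "tau": joint torques, N m; "tool_pos": TCP position; "orientation": TCP orientation; "force": force on the tool from outside, world axes, zero at the start; "moment": the same for the moment, N m; "opening": finger opening in m; "gripper_force": force on a finger pad.
Only numpy, scipy, OpenCV 4.12 (cv2) and the standard library are available. Lean on these libraries where they do the work, as an engineer would, in place of code of your own. Each camera call takes 0.05 s, during which the arm holds its last target. There are 200 camera calls.

## Working session

There is one attempt and no reset: what is moved stays moved. The work goes in short steps, Python scripts to look and compute and a tool call to move; the robot and the scene stay as the last step left them, time stands still between calls to the robot, and variables do not carry over. Pictures are saved under pics/ and viewed, at most 14 in all, crops included, and the job is handed in when it is done.

Besides the shell and the picture viewer there is one more tool, called after "Emit:" by a JSON object that holds its "api" and its "payload". send_rows: Moves the arm, as the interface text tells. Its arguments: {"type":"object","properties":{"plan":{"type":"array","items":{"type":"array","items":{"type":"array","items":{"type":"number"}}}},"fingers":{"type":"number"}},"required":["plan"]}

```bash
mkdir -p pics; cat > h.py <<'E'
import numpy as np, cv2
from plant import ctrl
from scipy.spatial.transform import Rotation as R
def snap(n,f):
    s=ctrl.snapshot(n); cv2.imwrite(f'pics/{f}.png',s['img'][:,:,::-1]); np.savez(f'pics/{f}.npz',**s); return s
def load(f): return np.load(f'pics/{f}.npz')
def px2w(s,uv,z):
    uv=np.atleast_2d(uv).astype(float); d=np.c_[uv,np.ones(len(uv))]@np.linalg.inv(s['K']).T@s['pose'][:3,:3].T
    o=s['pose'][:3,3]; return o+d*((z-o[2])/d[:,2])[:,None]
def w2px(s,p):
    p=np.atleast_2d(p); c=(p-s['pose'][:3,3])@s['pose'][:3,:3]; q=c@s['K'].T; return q[:,:2]/q[:,2:]
E
python3 - <<'E'
from h import *
for n in("scene","top"):
    s=snap(n,n+'0'); print(n,s['K'].tolist(),s['pose'].round(3).tolist())
o=ctrl.get_obs(); print(o)
E
```

```text
scene [[454.8914449208233, 0.0, 279.05894942897714], [0.0, 454.8914449208233, 205.26756525477856], [0.0, 0.0, 1.0]] [[-0.566, 0.686, -0.456, 1.013], [0.824, 0.473, -0.312, 0.352], [0.002, -0.553, -0.833, 1.024], [0.0, 0.0, 0.0, 1.0]]
top [[463.7583307729353, 0.0, 282.0028011338156], [0.0, 463.7583307729353, 217.05091381986256], [0.0, 0.0, 1.0]] [[0.02, -0.99, 0.142, 0.374], [-1.0, -0.02, -0.003, 0.001], [0.006, -0.142, -0.99, 1.012], [0.0, 0.0, 0.0, 1.0]]
{'clock': 0.1, 'joint_pos': array([-4.87536407e+01,  2.05864650e+01,  6.38167116e-01, -1.65088052e-02,
       -7.01340864e+01, -1.65063537e+01]), 'qvel': array([-0.10675598, -0.16287463,  0.14156358,  0.12714403,  0.01317115,
       -0.08506607]), 'tau': array([-1.32475521e-03, -5.84165275e+01,  2.93751973e+01,  7.01553002e+00,
        1.02152795e-02, -2.72342362e-05]), 'tool_pos': array([ 0.28225179, -0.61263684,  0.19902353]), 'orientation': array([ 1.79916601e+02, -8.52862000e-03, -1.55265609e+02]), 'force': array([ 0.04555481, -0.59411414, -0.84897385]), 'moment': array([ 0.00280779, -0.00141876,  0.00396074]), 'gripper_force': 0.0, 'opening': 0.08772537632055266}
```

View pics/top0.png

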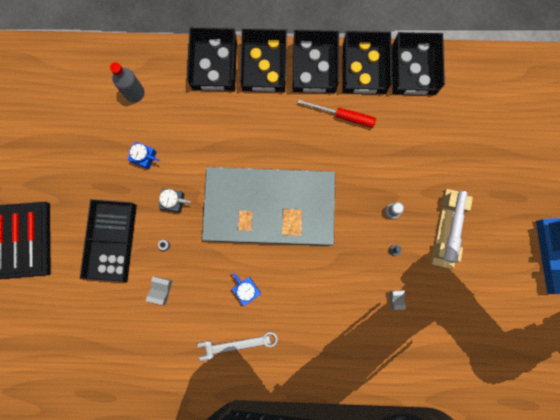

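View pics/scene0.png

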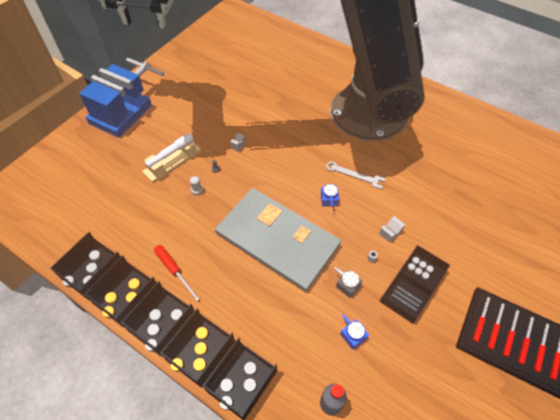

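```bash
python3 - <<'E'
from h import *
a=load('top0')
def crop(u,v): return cv2.resize(a['img'][v-32:v+33,u-32:u+33,::-1],(260,260),interpolation=cv2.INTER_CUBIC)
c=[(172,200),(158,291),(399,300),(395,225),(455,228),(269,206)]
m=np.vstack([np.hstack([crop(*q) for q in c[:3]]),np.hstack([crop(*q) for q in c[3:]])])
cv2.imwrite('pics/m0.png',m)
for n,uv,z in [('dial',(172,200),.046),('blue1',(142,155),.046),('blue2',(246,291),.046),('vl',(158,291),.03),('vs',(399,300),.03),('post',(396,208),.05),('shT',(461,195),.05),('shB',(450,260),.05),('padL',(292,222),.033),('padS',(245,220),.033),('pl',(206,169),.03),('pl',(335,172),.03),('pl',(333,244),.03),('pl',(203,240),.03)]:
    print(n,px2w(a,uv,z)[0].round(4))
E
```

```text
dial [0.5438 0.2311 0.046 ]
blue1 [0.6402 0.3004 0.046 ]
blue2 [0.3571 0.0691 0.046 ]
vl [0.3532 0.2538 0.03  ]
vs [ 0.3445 -0.2497  0.03  ]
post [ 0.5358 -0.2413  0.05  ]
shT [ 0.5665 -0.3794  0.05  ]
shB [ 0.4289 -0.3517  0.05  ]
padL [ 0.5038 -0.0234  0.033 ]
padS [0.5061 0.0767 0.033 ]
pl [0.6163 0.1649 0.03  ]
pl [ 0.6156 -0.115   0.03  ]
pl [ 0.4589 -0.1113  0.03  ]
pl [0.4619 0.1647 0.03  ]
```

View pics/m0.png

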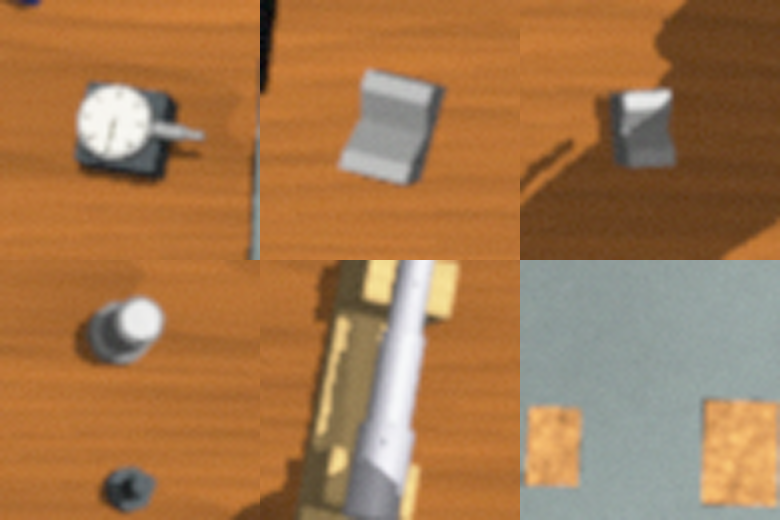

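The montage shows the dark dial (172,200). The blue lookalikes at (142,155) and (246,291) are not meant. The large vee is at (158,291), the small vee at (399,300) and the post at (395,210), with a small dark stray part at (395,250). The shaft has its thin end at the far side (461,195) and its thick end at (450,260). The large pad is at (292,222) and the small pad at (245,220). Plate size and the 100 mm pad spacing check out.

```bash
cat >> h.py <<'E'
def row(x,y,z,yaw):
    "row (cm,deg) from measured pose to the TCP target, tool down"
    o=ctrl.get_obs(); A=R.from_euler('xyz',o['orientation'],degrees=True)
    B=R.from_euler('xyz',[180,0,yaw],degrees=True)
    d=A.inv().apply(np.array([x,y,z])-o['tool_pos'])*100
    r=(A.inv()*B).as_rotvec(degrees=True)
    return d.round(2).tolist()+r.round(1).tolist()
E
python3 - <<'E'
from h import *
s=ctrl.snapshot('wrist'); o=ctrl.get_obs()
T=np.eye(4);T[:3,:3]=R.from_euler('xyz',o['orientation'],degrees=True).as_matrix();T[:3,3]=o['tool_pos']
print((np.linalg.inv(T)@s['pose']).round(3), s['K'][0,0])
print(row(.3445,-.25,.2,-90))
E
```

```text
[[ 0.    -0.968 -0.252  0.068]
 [ 1.     0.001 -0.001 -0.   ]
 [ 0.001 -0.252  0.968 -0.186]
 [ 0.     0.     0.     1.   ]] 334.814314807231
[-20.83, 30.34, -0.05, 0.1, 0.0, -65.3]
```

Emit:
{"api": "send_rows", "payload": {"plan": [[[-20.8,30.3,2,0,0,-65],[-20.8,30.3,2,0,0,-65],[-20.8,30.3,2,0,0,-65],[-20.8,30.3,2,0,0,-65],[-20.8,30.3,2,0,0,-65],[-20.8,30.3,2,0,0,-65],[-20.8,30.3,2,0,0,-65],[-20.8,30.3,2,0,0,-65]]], "fingers": 1}}

```text
clock: 0.82
tool_pos: [0.3384, -0.2832, 0.1816]
orientation: [-180.0, 0.0, -97.6]
force: [1.3, 1.1, 0.6]
opening: 0.0876
gripper_force: 0.0
```

Emit:
{"api": "send_rows", "payload": {"plan": [[[-3.2,0,0,0,0,-7],[-3.2,0,0,0,0,-7],[-3.2,0,0,0,0,-7]]]}}

```text
clock: 1.07
tool_pos: [0.3437, -0.2518, 0.1822]
orientation: [-179.9, -0.0, -90.7]
force: [-0.1, -0.0, 0.9]
opening: 0.0878
gripper_force: 0.0
```

```bash
python3 - <<'E'
from h import *
s=snap('wrist','w1'); o=ctrl.get_obs();print(o['tool_pos'],o['orientation'],o['qvel'].round(1))
print(w2px(s,[.3445,-.25,.03]))
E
```

```text
[ 0.34352604 -0.25277716  0.18207797] [-1.79952317e+02 -1.15213553e-02 -9.08935153e+01] [-2.4  1.2  0.7  0.2  0.1 -0. ]
[[285.29230419 194.99773577]]
```

View pics/w1.png

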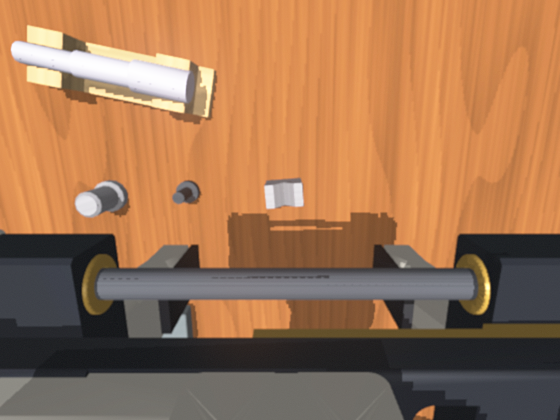

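The wrist picture shows the small vee at (284,194) with its groove running near-vertically in the image, the post at (100,200), a stray bolt at (186,192), and the shaft in its cradle at (105,70).

```bash
cat >> h.py <<'E'
from scipy.optimize import minimize
def box(x0,x1,y0,y1,z0,z1): return np.array([[x,y,z] for x in(x0,x1) for y in(y0,y1) for z in(z0,z1)])
def cyl(r,z0,z1):
    t=np.arange(0,6.28,.2); return np.array([[r*np.cos(a),r*np.sin(a),z] for a in t for z in(z0,z1)])
def prism(yz,l): return np.array([[x,y,z] for x in(-l,l) for y,z in yz])
def vee(l,w,h,d): # groove half-width d, depth d
    b=[prism([(-w,0),(w,0),(w,h-d),(-w,h-d)],l)]
    return b+[prism([(k*w,0),(k*w,h),(k*d,h),(0,h-d),(0,0)],l) for k in(1,-1)]
def shx(r,a,b): return cyl(r,a,b)[:,[2,0,1]]
P={'vs':vee(12,19,34,10.5),'vl':vee(18,26,32.4,16),'post':[cyl(17,0,10),cyl(13,10,51)],
 'dial':[box(-22,22,-22,22,0,31),cyl(20,31,46),shx(2.5,-47,0)+[0,0,39]],
 'shaft':[shx(14,-75,-25),shx(11,-25,25),shx(9,25,75)],
 'padL':[box(-20,20,-28,28,0,3)],'padS':[box(-14,14,-21,21,0,3)],'plate':[box(-80,80,-140,140,0,30)]}
def render(s,n,p,z0,S=4):
    c,q=np.cos(np.radians(p[2])),np.sin(np.radians(p[2])); M=np.array([[c,-q,0],[q,c,0],[0,0,1]])
    m=np.zeros((420*S,560*S),np.uint8)
    for h in P[n]:
        uv=w2px(s,h/1000@M.T+[p[0],p[1],z0])
        hull=cv2.convexHull(((uv+.5)*S-.5).astype(np.float32)); cv2.fillConvexPoly(m,np.round(hull*16).astype(np.int32),255,shift=4)
    return cv2.resize(m,(560,420),interpolation=cv2.INTER_AREA)/255.
def fit(s,n,p0,z0,mask,marg=14,fixyaw=False):
    r=render(s,n,p0,z0); v,u=np.nonzero(r>0); sl=np.s_[max(v.min()-marg,0):v.max()+marg,max(u.min()-marg,0):u.max()+marg]
    m=mask(s['img'].astype(np.uint8))[sl].astype(float)
    f=lambda p:np.abs(render(s,n,[p[0]/1000,p[1]/1000,p[2]],z0)[sl]-m).sum()
    x=np.array([p0[0]*1000,p0[1]*1000,p0[2]]); 
    for k in(6,2): x=minimize(f,x,method='Nelder-Mead',options=dict(initial_simplex=[x]+[x+np.eye(3)[i]*k*(1 if i<2 else 1.5) for i in range(3)],xatol=.05,fatol=.3)).x
    return x.round(2), round(f(x)/m.sum(),3)
def grey(t=90): return lambda im: cv2.medianBlur((cv2.cvtColor(im,cv2.COLOR_RGB2HSV)[:,:,1]<t).astype(np.uint8),3)
E
python3 - <<'E'
from h import *
s=load('w1')
for n,p,z in[('vs',(.3445,-.25,90),0),('post',(.54,-.24,0),0),('shaft',(.498,-.365,-11),.05)]: print(n,fit(s,n,p,z,grey()))
a=load('top0')
for n,p,z in[('vs',(.3445,-.25,90),0),('post',(.54,-.24,0),0),('shaft',(.498,-.365,-11),.05),('vl',(.353,.254,78),0),('dial',(.541,.231,83),0)]: print(n,fit(a,n,p,z,grey(),8))
pk=lambda im:cv2.medianBlur((cv2.cvtColor(im,cv2.COLOR_RGB2HSV)[:,:,1]>100).astype(np.uint8),3)
for n,p,z,k in[('padL',(.504,-.0234,90),.03,pk),('padS',(.506,.077,90),.03,pk),('plate',(.538,.026,0),0,grey())]: print(n,fit(a,n,p,z,k,8))
E
```

```text
vs (array([ 346.1 , -249.86,   93.5 ]), np.float64(0.04))
post (array([ 538.31, -246.79,   15.37]), np.float64(0.174))
shaft (array([ 501.73, -370.24,  -11.17]), np.float64(0.364))
vs (array([ 344.58, -249.16,   92.08]), np.float64(0.077))
post (array([ 536.78, -244.98,   13.98]), np.float64(0.069))
shaft (array([ 500.32, -367.02,  -12.19]), np.float64(0.065))
vl (array([354.36, 256.42,  77.26]), np.float64(0.061))
dial (array([549.05, 240.43,  80.73]), np.float64(0.115))
padL (array([505.56, -23.08,  90.67]), np.float64(0.104))
padS (array([506.72,  77.41,  88.79]), np.float64(0.13))
plate (array([540.67,  26.73,  -0.88]), np.float64(0.097))
```

```bash
python3 - <<'E'
from h import *
print(row(.3461,-.2499,.182,-86.5),row(.3461,-.2499,.007,-86.5))
E
```

```text
[-0.29, -0.25, 0.01, -0.0, -0.0, -4.4] [-0.3, -0.24, 17.51, -0.0, -0.0, -4.4]
```

Emit:
{"api": "send_rows", "payload": {"plan": [[[-0.3,-0.25,4,0,0,-4.4],[-0.3,-0.25,8,0,0,-4.4],[-0.3,-0.25,12,0,0,-4.4],[-0.3,-0.25,15,0,0,-4.4],[-0.3,-0.25,16.5,0,0,-4.4],[-0.3,-0.25,17.5,0,0,-4.4],[-0.3,-0.25,17.5,0,0,-4.4]]]}}

```text
clock: 1.7
tool_pos: [0.3435, -0.2511, 0.0043]
orientation: [179.7, 0.1, -86.8]
force: [0.5, -0.4, 0.2]
opening: 0.0877
gripper_force: 0.0
```

Emit:
{"api": "send_rows", "payload": {"plan": [[[0,0,0,0,0,0],[0,0,0,0,0,0],[0,0,0,0,0,0],[0,0,0,0,0,0],[0,0,0,0,0,0],[0,0,0,0,0,0],[0,0,0,0,0,0],[0,0,0,0,0,0]]], "fingers": 0}}

```text
clock: 2.37
tool_pos: [0.3458, -0.2503, 0.0069]
orientation: [-180.0, -0.0, -86.6]
force: [-0.4, 0.1, -0.3]
opening: 0.0398
gripper_force: 0.0
```

Emit:
{"api": "send_rows", "payload": {"plan": [[[0,0,-2,0,0,0],[0,0,-6,0,0,0],[0,0,-10,0,0,0],[0,0,-14,0,0,0],[0,0,-16,0,0,0],[0,0,-16,0,0,0]]]}}

```text
clock: 2.87
tool_pos: [0.3486, -0.2513, 0.172]
orientation: [-179.5, -0.2, -86.5]
force: [1.3, -0.4, -0.1]
opening: 0.002
gripper_force: 0.0
```

```bash
python3 - <<'E'
from h import *
s=snap('wrist','w2'); o=ctrl.get_obs();print(o['tool_pos'],o['orientation'],o['opening'],o['gripper_force'])
E
```

```text
[ 0.34730895 -0.25065417  0.16936507] [-1.79677973e+02 -9.00172759e-02 -8.65449516e+01] 0.0011763265353271716 0.0
```

The fingers need longer to close, so the lift came too soon. I'll reopen and look again.

Emit:
{"api": "send_rows", "payload": {"plan": [[[0,0,0,0,0,0],[0,0,0,0,0,0],[0,0,0,0,0,0],[0,0,0,0,0,0],[0,0,0,0,0,0],[0,0,0,0,0,0],[0,0,0,0,0,0],[0,0,0,0,0,0]]], "fingers": 1}}

```text
clock: 3.58
tool_pos: [0.3457, -0.2503, 0.1666]
orientation: [180.0, 0.0, -86.6]
force: [-0.1, 0.5, 0.0]
opening: 0.049
gripper_force: 0.0
```

```bash
python3 - <<'E'
from h import *
s=snap('wrist','w3'); o=ctrl.get_obs();print(o['tool_pos'],o['orientation'],o['opening'])
s=load('w3');print(fit(s,'vs',(.3461,-.2499,93.5),0,grey()),fit(s,'post',(.538,-.2468,0),0,grey()))
cv2.imwrite('pics/c3.png',cv2.resize(s['img'][100:290,120:400,::-1],None,fx=2,fy=2))
print(row(.3461,-.2499,.007,-86.5))
E
```

```text
[ 0.34566714 -0.25033502  0.16666078] [ 1.79987855e+02  2.38512912e-03 -8.65653082e+01] 0.05295567742244247
(array([ 345.92, -249.61,   95.42]), np.float64(0.036)) (array([ 538.03, -246.88,    5.82]), np.float64(0.07))
[-0.04, -0.05, 15.97, 0.0, 0.0, -0.1]
```

View pics/c3.png

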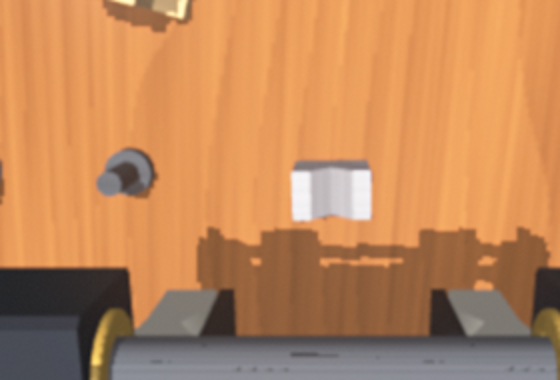

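The small vee is undisturbed at crop (330,190), square to the gripper. I'll grasp it again with a longer close.

Emit:
{"api": "send_rows", "payload": {"plan": [[[0,0,2,0,0,0],[0,0,5,0,0,0],[0,0,8,0,0,0],[0,0,11,0,0,0],[0,0,13.5,0,0,0],[0,0,15,0,0,0],[0,0,15.9,0,0,0],[0,0,15.9,0,0,0]]]}}

```text
clock: 4.3
tool_pos: [0.3442, -0.25, 0.0059]
orientation: [179.8, 0.1, -86.6]
force: [-0.2, 0.2, -0.3]
opening: 0.0872
gripper_force: 0.0
```

Emit:
{"api": "send_rows", "payload": {"plan": [[[0,0,0,0,0,0],[0,0,0,0,0,0],[0,0,0,0,0,0],[0,0,0,0,0,0],[0,0,0,0,0,0],[0,0,0,0,0,0],[0,0,0,0,0,0],[0,0,0,0,0,0]]], "fingers": 0}}

```text
clock: 4.97
tool_pos: [0.3458, -0.2503, 0.0079]
orientation: [-180.0, -0.0, -86.6]
force: [0.4, -1.1, -0.1]
opening: 0.0397
gripper_force: 0.0
```

Emit:
{"api": "send_rows", "payload": {"plan": [[[0,0,0,0,0,0],[0,0,0,0,0,0],[0,0,0,0,0,0],[0,0,0,0,0,0]]]}}

```text
clock: 5.3
tool_pos: [0.3457, -0.2503, 0.0077]
orientation: [180.0, 0.0, -86.6]
force: [-0.4, -0.0, 0.3]
opening: 0.0133
gripper_force: 0.0
```

```bash
python3 - <<'E'
from h import *
o=ctrl.get_obs();print(o['tool_pos'],o['orientation'],o['opening'],o['gripper_force'])
print(row(.507,.077,.12,-90))
E
```

```text
[ 0.34565468 -0.25031428  0.00769881] [ 1.79992597e+02  2.51444276e-03 -8.65652726e+01] 0.01326043444445339 0.0
[-31.71, -18.07, -11.23, 0.0, 0.0, 3.4]
```

```bash
python3 - <<'E'
from h import *
s=snap('wrist','w4'); a=snap('top','t4'); b=snap('scene','s4')
c=lambda i,f: cv2.resize(i['img'][f[0]:f[1],f[2]:f[3],::-1],(400,300))
cv2.imwrite('pics/c4.png',np.vstack([np.hstack([c(s,(0,420,0,560)),c(a,(250,350,330,463))]),np.hstack([c(b,(90,190,170,303)),c(s,(150,300,180,380))])]))
E
```

```text
(no output)
```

View pics/c4.png

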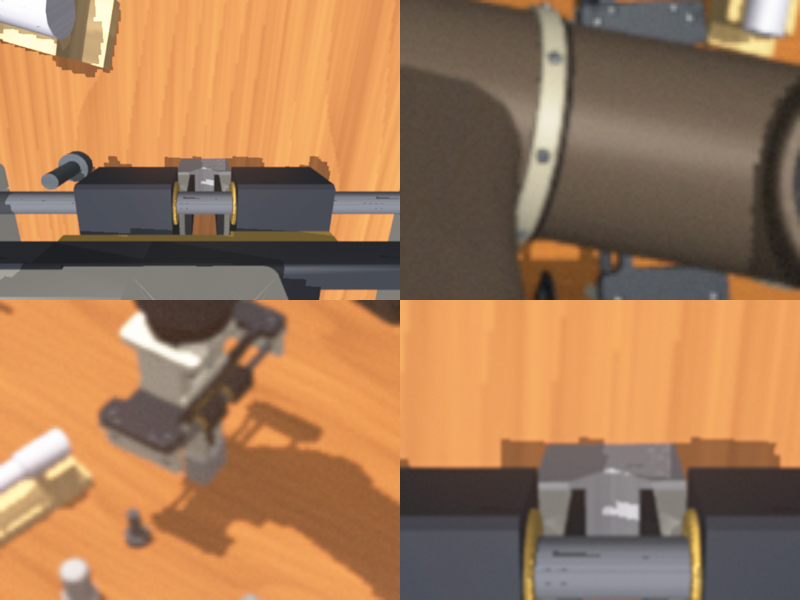

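```bash
python3 - <<'E'
from h import *
s=load('w4'); o=ctrl.get_obs()
t=o['tool_pos']; print(o['clock'],o['opening'],o['gripper_force'])
print('tcp',w2px(s,t),'tip L/R at +-6.6mm, +-19',w2px(s,[t+[k,0,0] for k in(-.019,-.0066,.0066,.019)]).round(0))
print('grasp pt',w2px(s,t+[0,0,.019]),'block top corners',w2px(s,[[.346+i*.019,-.2496+j*.012,.034] for i in(1,-1) for j in(1,-1)]).round(0))
cv2.imwrite('pics/c5.png',cv2.resize(s['img'][205:305,210:360,::-1],(780,520),interpolation=cv2.INTER_CUBIC))
E
```

```text
5.45 0.00289187365705862 0.0
tcp [[285.62530155 244.03312707]] tip L/R at +-6.6mm, +-19 [[318. 246.]
 [297. 245.]
 [274. 243.]
 [253. 242.]]
grasp pt [[285.5737195 256.2668394]] block top corners [[247. 282.]
 [249. 239.]
 [320. 286.]
 [324. 243.]]
```

View pics/c5.png

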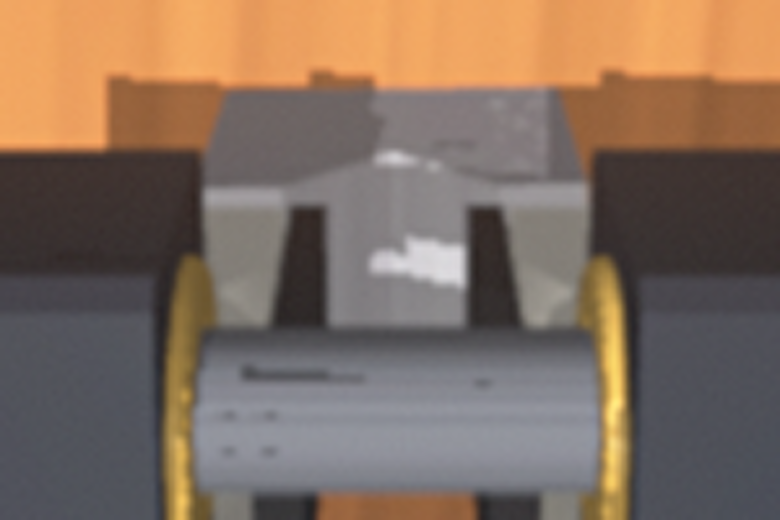

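```bash
python3 - <<'E'
from h import *
s=load('w2'); b=load('s4'); t=np.array([.34731,-.25065,.16937])
i=s['img'][:,:,::-1].copy()
uv=w2px(s,[t,t+[0,0,.019]]); print(uv)
L=cv2.resize(i[190:340,205:365],(400,375),interpolation=cv2.INTER_CUBIC)
t=np.array([.3457,-.2503,.0077]); q=w2px(b,[t,t+[0,0,.026],[.346,-.25,0]]); print(q)
u,v=q[0].astype(int); Rr=cv2.resize(b['img'][v-40:v+35,u-40:u+40,::-1],(400,375),interpolation=cv2.INTER_CUBIC)
for p in q: cv2.circle(Rr,tuple(int(x) for x in ((p-[u-40,v-40]+.5)*5)),3,(0,0,255),-1)
for p in uv: cv2.circle(L,tuple(int(x) for x in ((p-[205,190]+.5)*2.5)),3,(0,0,255),-1)
cv2.imwrite('pics/c6.png',np.hstack([L,Rr]))
E
```

```text
[[287.8615756  243.71506912]
 [287.73294208 255.62162261]]
[[238.33623324 144.01979297]
 [237.68210295 138.0506786 ]
 [238.54509638 145.85801337]]
```

View pics/c6.png

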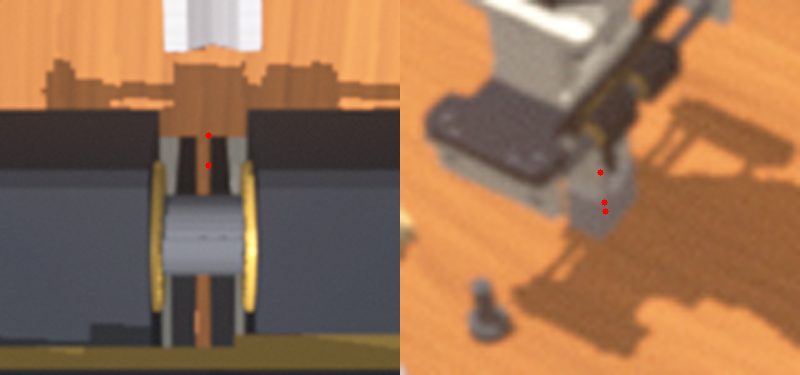

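The TCP marker sits on the fingertips and the vee is where it was measured. But the fingers read 3 mm open with no grip force, as if they had passed through the block. I'll hold a moment, lift a little and read the force.

Emit:
{"api": "send_rows", "payload": {"plan": [[[0,0,0,0,0,0],[0,0,-1,0,0,0],[0,0,-2,0,0,0],[0,0,-3,0,0,0],[0,0,-3,0,0,0]]]}}

```text
clock: 5.87
tool_pos: [0.3469, -0.2507, 0.0392]
orientation: [-179.9, -0.1, -86.5]
force: [0.9, -0.4, -0.4]
opening: 0.0005
gripper_force: 0.0
```

```bash
python3 - <<'E'
from h import *
o=ctrl.get_obs(); s=snap('wrist','w5'); b=snap('scene','s5')
print({k:np.round(o[k],4) for k in('clock','tool_pos','force','moment','opening','gripper_force')})
L=cv2.resize(s['img'][180:330,200:360,::-1],(400,375),interpolation=cv2.INTER_CUBIC)
Rr=cv2.resize(b['img'][104:179,198:278,::-1],(400,375),interpolation=cv2.INTER_CUBIC)
cv2.imwrite('pics/c7.png',np.hstack([L,Rr]))
E
```

```text
{'clock': np.float64(5.8667), 'tool_pos': array([ 0.3469, -0.2507,  0.0392]), 'force': array([ 0.9228, -0.4207, -0.3553]), 'moment': array([-0.0362,  0.006 , -0.0141]), 'opening': np.float64(0.0005), 'gripper_force': np.float64(0.0)}
```

View pics/c7.png

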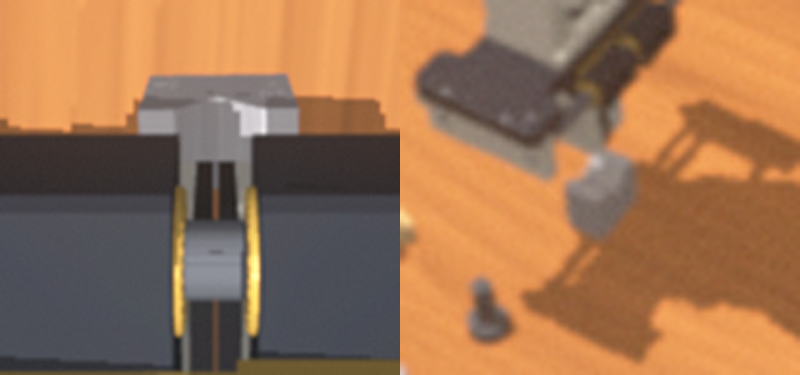

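The fingers closed straight through the small vee: it hasn't moved, there was no contact force, and the fingers are shut. Before drawing a conclusion I'll see whether the fingers make contact with another part, the large vee.

```bash
python3 - <<'E'
from h import *
print(row(.346,-.25,.15,-86.5),row(.47,-.1,.17,-90),row(.47,.1,.17,-95),row(.354,.256,.17,-103))
E
```

```text
[-0.03, -0.02, -11.22, -0.1, -0.0, -0.1] [-14.26, -13.3, -13.21, -0.1, -0.0, 3.4] [-34.23, -14.49, -13.21, -0.1, -0.0, 8.4] [-50.49, -3.85, -13.22, -0.1, 0.0, 16.4]
```

Emit:
{"api": "send_rows", "payload": {"plan": [[[0,0,-4,0,0,0],[0,0,-8,0,0,0],[-2,-2,-11,0,0,0],[-5.5,-5,-12,0,0,1],[-9,-8.5,-13,0,0,2],[-12,-11,-13,0,0,3],[-15.5,-13.3,-13,0,0,4],[-19.5,-13.5,-13,0,0,5]]], "fingers": 1}}

```text
clock: 6.63
tool_pos: [0.4704, -0.0544, 0.1671]
orientation: [-180.0, -0.0, -91.6]
force: [1.6, 1.1, 0.1]
opening: 0.0484
gripper_force: 0.0
```

Emit:
{"api": "send_rows", "payload": {"plan": [[[-4,0,0,0,0,1],[-8,0,0,0,0,2],[-12,0,0,0,0,3],[-16,0.5,0,0,0,5],[-20,2,0,0,0,7],[-23,4,0,0,0,9],[-26,6,0,0,0,10],[-29,8,0,0,0,11]]]}}

```text
clock: 7.3
tool_pos: [0.3943, 0.2372, 0.1667]
orientation: [180.0, -0.1, -102.6]
force: [1.0, 0.9, 0.1]
opening: 0.0874
gripper_force: 0.0
```

```bash
python3 - <<'E'
from h import *
s=snap('wrist','w6'); s=load('w6'); o=ctrl.get_obs();print(o['tool_pos'],o['orientation'],o['opening'])
f=fit(s,'vl',(.354,.256,77.5),0,grey());print(f)
x,y,a=f[0];print(row(x/1000,y/1000,o['tool_pos'][2],a-180),row(x/1000,y/1000,.007,a-180))
E
```

```text
[0.3926246  0.24126334 0.16698688] [ 1.79961253e+02  4.46513101e-02 -1.02585915e+02] 0.0873041102488272
(array([355.2 , 255.2 ,  76.98]), np.float64(0.025))
[-0.54, 3.96, 0.0, 0.0, 0.0, 0.4] [-0.53, 3.95, 16.0, 0.0, 0.0, 0.4]
```

Emit:
{"api": "send_rows", "payload": {"plan": [[[-0.3,3.9,2,0,0,0.4],[-0.3,3.9,5,0,0,0.4],[-0.3,3.9,8,0,0,0.4],[-0.3,3.9,8,0,0,0.4]]]}}

```text
clock: 7.68
tool_pos: [0.3552, 0.2445, 0.0828]
orientation: [179.8, -0.4, -102.9]
force: [-1.3, -0.6, -0.8]
opening: 0.0875
gripper_force: 0.0
```

```bash
python3 - <<'E'
from h import *
ctrl.snapshot('top');ctrl.snapshot('top');print(ctrl.get_obs()['tool_pos'],row(.3552,.2552,.007,-103))
E
```

```text
[0.35809462 0.24664682 0.08726852] [-0.8, 0.47, 8.02, 0.0, -0.2, 0.1]
```

Emit:
{"api": "send_rows", "payload": {"plan": [[[-0.8,0.5,2,0,0,0],[-0.8,0.5,5,0,0,0],[-0.8,0.5,7,0,0,0],[-0.8,0.5,8,0,0,0],[-0.8,0.5,8,0,0,0],[-0.8,0.5,8,0,0,0]]]}}

```text
clock: 8.28
tool_pos: [0.3562, 0.2569, 0.0087]
orientation: [-180.0, 0.0, -103.0]
force: [0.4, -1.2, 0.2]
opening: 0.0877
gripper_force: 0.0
```

Emit:
{"api": "send_rows", "payload": {"plan": [[[0,0,0,0,0,0],[0,0,0,0,0,0],[0,0,0,0,0,0],[0,0,0,0,0,0],[0,0,0,0,0,0],[0,0,0,0,0,0],[0,0,0,0,0,0],[0,0,0,0,0,0]]], "fingers": 0}}

```text
clock: 8.95
tool_pos: [0.3552, 0.2563, 0.0077]
orientation: [180.0, -0.0, -103.0]
force: [0.2, -0.0, -0.0]
opening: 0.0396
gripper_force: 0.0
```

Emit:
{"api": "send_rows", "payload": {"plan": [[[0,0,0,0,0,0],[0,0,0,0,0,0]]]}}

```text
clock: 9.12
tool_pos: [0.3552, 0.2563, 0.0077]
orientation: [180.0, -0.0, -103.0]
force: [0.2, 0.4, -0.1]
opening: 0.0268
gripper_force: 0.0
```

The same happens with the large vee: opening passed 52 mm down to 27 mm with no force. I'll make a small sideways sweep and then re-measure the block, to learn whether the fingers touch anything at all.

Emit:
{"api": "send_rows", "payload": {"plan": [[[0,1,0,0,0,0],[0,2,0,0,0,0],[0,3,0,0,0,0],[0,3,0,0,0,0],[0,3,0,0,0,0]]]}}

```text
clock: 9.53
tool_pos: [0.3255, 0.2632, 0.0078]
orientation: [-180.0, 0.0, -102.9]
force: [-0.1, 0.8, 0.3]
opening: 0.0006
gripper_force: 0.0
```

Emit:
{"api": "send_rows", "payload": {"plan": [[[0,0,-3,0,0,0],[0,0,-7,0,0,0],[0,0,-11,0,0,0],[0,0,-15,0,0,0],[0,0,-15,0,0,0],[0,0,-15,0,0,0]]]}}

```text
clock: 10.03
tool_pos: [0.327, 0.2646, 0.1602]
orientation: [-179.9, 0.3, -103.0]
force: [-0.3, -0.2, -0.8]
opening: 0.0008
gripper_force: 0.0
```

```bash
python3 - <<'E'
from h import *
s=snap('wrist','w7'); s=load('w7'); o=ctrl.get_obs();print(o['tool_pos'],o['orientation'],o['opening'])
print(fit(s,'vl',(.3552,.2552,77),0,grey()))
cv2.imwrite('pics/c8.png',s['img'][:,:,::-1])
E
```

```text
[0.3262306  0.26340118 0.15845538] [-1.79989241e+02  1.40888290e-01 -1.02985603e+02] 0.00030701854232812603
(array([356.15, 254.46,  77.04]), np.float64(0.027))
```

View pics/c8.png

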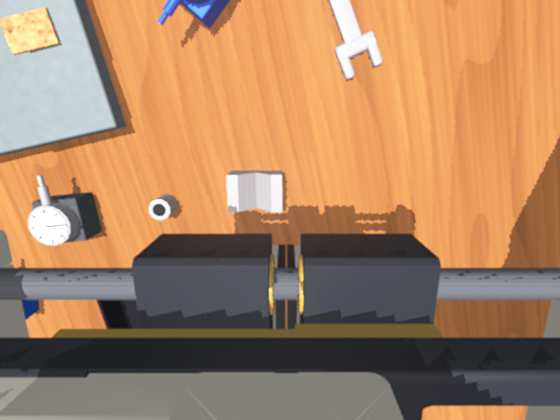

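The image shows the large vee unmoved at (255,192), although the shut fingers swept 30 mm through where it stands. The dark dial is at (65,220). I'll try the dial once, to learn whether the fault is in the vees alone or in the gripper.

```bash
python3 - <<'E'
from h import *
s=load('w7'); f=fit(s,'dial',(.545,.238,81),0,grey(),6); print(f)
x,y,a=f[0];print(row(x/1000,y/1000,.158,-180+a))
E
```

```text
(array([549.9 , 238.24,  84.08]), np.float64(0.07))
[-2.57, -22.36, 0.06, -0.0, 0.1, -7.1]
```

Emit:
{"api": "send_rows", "payload": {"plan": [[[-0.5,-4,0,0,0,-2],[-1,-8,0,0,0,-4],[-1.5,-12,0,0,0,-6],[-2,-16,0,0,0,-7],[-2.6,-20,0,0,0,-7],[-2.6,-22.4,0,0,0,-7],[-2.6,-22.4,0,0,0,-7],[-2.6,-22.4,0,0,0,-7]]], "fingers": 1}}

```text
clock: 10.75
tool_pos: [0.5502, 0.2366, 0.1546]
orientation: [179.8, -0.2, -96.1]
force: [-0.6, -1.1, -0.6]
opening: 0.0484
gripper_force: 0.0
```

Emit:
{"api": "send_rows", "payload": {"plan": [[[0,0,0,0,0,0],[0,0,0,0,0,0],[0,0,0,0,0,0],[0,0,0,0,0,0],[0,0,0,0,0,0],[0,0,0,0,0,0]]]}}

```text
clock: 11.25
tool_pos: [0.5498, 0.2385, 0.1582]
orientation: [-180.0, 0.0, -95.9]
force: [0.1, -0.2, -0.2]
opening: 0.0854
gripper_force: 0.0
```

```bash
python3 - <<'E'
from h import *
s=snap('wrist','w8'); s=load('w8'); o=ctrl.get_obs();print(o['tool_pos'],o['orientation'],o['opening'])
f=fit(s,'dial',(.5499,.2382,84),0,grey(),6); print(f)
x,y,a=f[0];print(row(x/1000,y/1000,.006,-180+a))
E
```

```text
[0.54991312 0.23837293 0.15809891] [-1.79977286e+02  2.68662506e-02 -9.59327416e+01] 0.087003593233523
(array([549.26, 238.45,  82.99]), np.float64(0.055))
[0.01, 0.07, 15.21, -0.0, 0.0, 1.1]
```

Emit:
{"api": "send_rows", "payload": {"plan": [[[0,0,3,0,0,1],[0,0,7,0,0,1],[0,0,11,0,0,1],[0,0,13.5,0,0,1],[0,0,14.5,0,0,1],[0,0,14.8,0,0,1],[0,0,14.8,0,0,1]]]}}

```text
clock: 11.88
tool_pos: [0.5505, 0.2383, 0.01]
orientation: [-180.0, -0.0, -96.9]
force: [0.2, 0.4, 1.9]
opening: 0.0876
gripper_force: 0.0
```

Emit:
{"api": "send_rows", "payload": {"plan": [[[0,0,0,0,0,0],[0,0,0,0,0,0],[0,0,0,0,0,0],[0,0,0,0,0,0],[0,0,0,0,0,0],[0,0,0,0,0,0],[0,0,0,0,0,0],[0,0,0,0,0,0]]], "fingers": 0}}

```text
clock: 12.55
tool_pos: [0.55, 0.2381, 0.0098]
orientation: [180.0, -0.0, -97.0]
force: [-5.6, 1.9, 3.6]
opening: 0.0398
gripper_force: 2.9
```

Emit:
{"api": "send_rows", "payload": {"plan": [[[0,0,0,0,0,0],[0,0,0,0,0,0],[0,0,0,0,0,0],[0,0,0,0,0,0]]]}}

```text
clock: 12.88
tool_pos: [0.5499, 0.2381, 0.0098]
orientation: [180.0, -0.0, -97.0]
force: [-3.4, -0.5, 3.7]
opening: 0.0386
gripper_force: 30.0
```

The dial is gripped (30 N), though at 38.6 mm, which suits the 40 mm gauge and not the 44 mm block. I'll lift it slightly as a test of the grip.

Emit:
{"api": "send_rows", "payload": {"plan": [[[0,0,-0.5,0,0,0],[0,0,-1.5,0,0,0],[0,0,-2.5,0,0,0],[0,0,-3,0,0,0],[0,0,-3,0,0,0],[0,0,-3,0,0,0]]]}}

```text
clock: 13.38
tool_pos: [0.5504, 0.2384, 0.0403]
orientation: [-180.0, 0.1, -97.0]
force: [0.2, 0.2, -3.5]
opening: 0.0389
gripper_force: 30.0
```

```bash
python3 - <<'E'
from h import *
s=snap('wrist','w9'); b=snap('scene','s9'); o=ctrl.get_obs();print(o['tool_pos'],o['force'],o['opening'],o['gripper_force'])
q=w2px(b,o['tool_pos'])[0].astype(int); u,v=q
L=cv2.resize(s['img'][170:320,200:360,::-1],(400,375),interpolation=cv2.INTER_CUBIC)
Rr=cv2.resize(b['img'][v-45:v+30,u-40:u+40,::-1],(400,375),interpolation=cv2.INTER_CUBIC)
cv2.imwrite('pics/c9.png',np.hstack([L,Rr]))
E
```

```text
[0.54986917 0.23794722 0.03952254] [-0.39493134 -0.44406614 -3.08473181] 0.0390383814648912 29.998455941677094
```

View pics/c9.png

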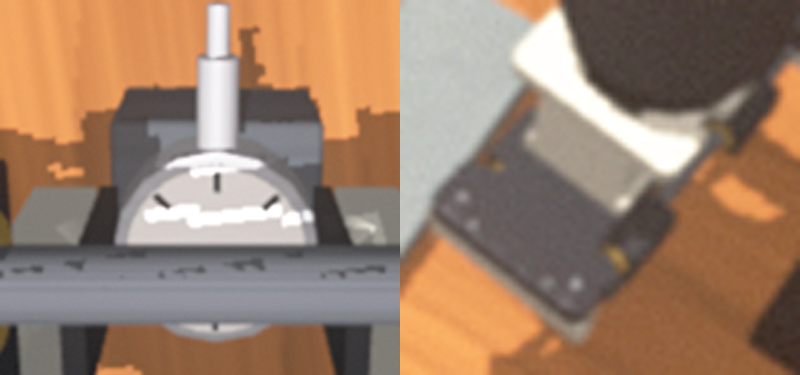

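The dial is held and lifted, with a weight reading of about 3.3 N. I'll set it back where it was and regrip lower, to see whether the fingers also stop on the block's flat flanks.

Emit:
{"api": "send_rows", "payload": {"plan": [[[0,0,1,0,0,0],[0,0,2,0,0,0],[0,0,2.7,0,0,0],[0,0,3,0,0,0],[0,0,3,0,0,0],[0,0,3,0,0,0]]]}}

```text
clock: 13.98
tool_pos: [0.5492, 0.2375, 0.0091]
orientation: [179.9, -0.1, -96.9]
force: [-3.6, -1.3, 3.5]
opening: 0.0386
gripper_force: 30.0
```

Emit:
{"api": "send_rows", "payload": {"plan": [[[0,0,0,0,0,0],[0,0,0,0,0,0],[0,0,0.2,0,0,0],[0,0,0.5,0,0,0],[0,0,0.8,0,0,0],[0,0,0.8,0,0,0],[0,0,0.8,0,0,0]]], "fingers": 0.8}}

```text
clock: 14.57
tool_pos: [0.55, 0.238, 0.0013]
orientation: [180.0, -0.0, -97.0]
force: [0.7, 0.3, 0.2]
opening: 0.0698
gripper_force: 0.0
```

Emit:
{"api": "send_rows", "payload": {"plan": [[[0,0,0,0,0,0],[0,0,0,0,0,0],[0,0,0,0,0,0],[0,0,0,0,0,0],[0,0,0,0,0,0],[0,0,0,0,0,0],[0,0,0,0,0,0]]], "fingers": 0}}

```text
clock: 15.15
tool_pos: [0.55, 0.2381, 0.0018]
orientation: [180.0, -0.0, -97.0]
force: [-1.1, -0.5, 1.7]
opening: 0.0432
gripper_force: 30.0
```

Now it stops on the flanks at 43 mm with 30 N. The readings agree if the fingers only make contact from about 26–29 mm behind the TCP, not at the very tips. My earlier grasps were therefore too high, and the vees are graspable with the TCP close to the bench. Back to the large vee, lower.

Emit:
{"api": "send_rows", "payload": {"plan": [[[0,0,0,0,0,0],[0,0,0,0,0,0],[0,0,-1,0,0,0],[0,0,-4,0,0,0],[0,0,-7,0,0,0],[0,0,-9,0,0,0],[0,0,-9,0,0,0]]], "fingers": 1}}

```text
clock: 15.73
tool_pos: [0.553, 0.2398, 0.0976]
orientation: [-179.6, 0.3, -96.9]
force: [-0.4, 0.4, 0.1]
opening: 0.084
gripper_force: 0.0
```

```bash
python3 - <<'E'
from h import *
print(ctrl.get_obs()['tool_pos'],row(.3557,.2555,.09,-103))
E
```

```text
[0.55297497 0.23983801 0.09759695] [0.82, 19.78, 0.63, -0.4, 0.3, 6.1]
```

Emit:
{"api": "send_rows", "payload": {"plan": [[[0.1,4,0,0,0,1],[0.2,8,0,0,0,3],[0.4,12,0,0,0,5],[0.6,16,0,0,0,6],[0.65,19.5,0,0,0,6],[0.65,19.5,2,0,0,6],[0.65,19.5,4,0,0,6],[0.65,19.5,4,0,0,6]]]}}

```text
clock: 16.4
tool_pos: [0.3541, 0.2541, 0.0499]
orientation: [179.9, -0.2, -102.9]
force: [-1.0, 0.1, -0.9]
opening: 0.0877
gripper_force: 0.0
```

Emit:
{"api": "send_rows", "payload": {"plan": [[[0,0,1.5,0,0,0],[0,0,3,0,0,0],[0,0,4,0,0,0],[0,0,4.5,0,0,0],[0,0,4.9,0,0,0],[0,0,4.9,0,0,0],[0,0,4.9,0,0,0],[0,0,4.9,0,0,0]]]}}

```text
clock: 17.07
tool_pos: [0.3562, 0.2557, 0.0034]
orientation: [-180.0, 0.1, -103.0]
force: [-0.4, 0.2, -0.1]
opening: 0.0877
gripper_force: 0.0
```

```bash
python3 - <<'E'
from h import *
print(ctrl.get_obs()['tool_pos'],row(.3557,.2555,.00,-103))
E
```

```text
[0.35615391 0.25568512 0.00335857] [0.03, 0.04, 0.34, -0.0, 0.1, 0.0]
```

Emit:
{"api": "send_rows", "payload": {"plan": [[[0,0,0.1,0,0,0],[0,0,0.2,0,0,0],[0,0,0.3,0,0,0],[0,0,0.3,0,0,0],[0,0,0.3,0,0,0]]]}}

```text
clock: 17.48
tool_pos: [0.3557, 0.2553, -0.0003]
orientation: [180.0, -0.0, -103.0]
force: [0.0, -0.9, 0.3]
opening: 0.0881
gripper_force: 0.0
```

Emit:
{"api": "send_rows", "payload": {"plan": [[[0,0,0,0,0,0],[0,0,0,0,0,0],[0,0,0,0,0,0],[0,0,0,0,0,0],[0,0,0,0,0,0],[0,0,0,0,0,0],[0,0,0,0,0,0],[0,0,0,0,0,0]]], "fingers": 0}}

```text
clock: 18.15
tool_pos: [0.3558, 0.2553, -0.0002]
orientation: [-180.0, 0.0, -103.0]
force: [0.3, 0.0, 1.0]
opening: 0.0514
gripper_force: 30.0
```

The large vee is gripped at 51.4 mm with 30 N. Lifting and carrying it to above the plate.

```bash
python3 - <<'E'
from h import *
print(row(.506,-.023,.12,-91))
E
```

```text
[23.76, -20.88, -12.03, -0.0, 0.0, -12.0]
```

Emit:
{"api": "send_rows", "payload": {"plan": [[[0,0,-0.5,0,0,0],[0,0,-1.5,0,0,0],[0,0,-3.5,0,0,0],[0,0,-6.5,0,0,0],[0,0,-10,0,0,0],[0,0,-12,0,0,0],[0,0,-12,0,0,0],[0,0,-12,0,0,0]]]}}

```text
clock: 18.82
tool_pos: [0.3558, 0.2557, 0.1206]
orientation: [-180.0, 0.1, -103.0]
force: [-0.4, -0.1, -3.8]
opening: 0.0513
gripper_force: 30.0
```

Emit:
{"api": "send_rows", "payload": {"plan": [[[1.2,-1,0,0,0,-1],[4,-3.5,0,0,0,-3],[7,-6,0,0,0,-5],[10,-9,0,0,0,-7],[13,-11.5,0,0,0,-9],[16,-14,0,0,0,-11],[19,-16.5,0,0,0,-12],[21.5,-19,0,0,0,-12]]]}}

```text
clock: 19.48
tool_pos: [0.4914, 0.0005, 0.1178]
orientation: [179.8, -0.0, -90.9]
force: [1.2, 1.8, -2.9]
opening: 0.0518
gripper_force: 30.0
```

```bash
python3 - <<'E'
from h import *
for i in range(3): ctrl.snapshot('top')
s=snap('wrist','w10'); s=load('w10'); o=ctrl.get_obs();print(o['tool_pos'],o['orientation'],o['qvel'].max())
pk=lambda im:cv2.medianBlur((cv2.cvtColor(im,cv2.COLOR_RGB2HSV)[:,:,1]>100).astype(np.uint8),3)
print(fit(s,'padL',(.506,-.023,90),.03,pk),fit(s,'padS',(.507,.077,90),.03,pk),w2px(s,[[.506,-.023,.033],[.507,.077,.033]]))
E
```

```text
[0.49136939 0.00167281 0.11761758] [ 1.79765751e+02 -6.18958981e-02 -9.11645471e+01] 2.453932115170977
(array([505.49, -24.34,  89.46]), np.float64(0.341)) (array([505.22, 134.76,  67.39]), np.float64(1.0)) [[267.5164706  181.74763825]
 [270.3414137  293.21548287]]
```

Emit:
{"api": "send_rows", "payload": {"plan": [[[-3,1,0,0,0,0],[-6,1.5,0,0,0,0],[-9,1.5,0,0,0,0],[-11,1.5,0,0,0,0],[-11,1.5,0,0,0,0],[-11,1.5,0,0,0,0]]]}}

```text
clock: 20.18
tool_pos: [0.4782, 0.1151, 0.1189]
orientation: [179.9, -0.0, -90.8]
force: [-0.4, -0.7, -3.0]
opening: 0.0514
gripper_force: 30.0
```

```bash
python3 - <<'E'
from h import *
s=snap('wrist','w11'); s=load('w11'); o=ctrl.get_obs();t=o['tool_pos'];print(t,o['orientation'],o['qvel'].max())
pk=lambda im:cv2.medianBlur((cv2.cvtColor(im,cv2.COLOR_RGB2HSV)[:,:,1]>90).astype(np.uint8),3)
print(fit(s,'padL',(.506,-.023,90),.03,pk),fit(s,'padS',(.507,.077,90),.03,pk),w2px(s,[[.506,-.023,.033],[.507,.077,.033]]))
im=s['img'][:,:,::-1].copy()
for n,p,z,c in(('padL',(.506,-.023,90),.03,(0,0,255)),('padS',(.507,.077,90),.03,(0,0,255)),('vl',(t[0],t[1],o['orientation'][2]+180),t[2],(0,255,0))):
    k,_=cv2.findContours((render(s,n,p,z)>.5).astype(np.uint8),cv2.RETR_EXTERNAL,cv2.CHAIN_APPROX_NONE); cv2.drawContours(im,k,-1,c,1)
cv2.imwrite('pics/c11.png',im)
E
```

```text
[0.47817911 0.11417239 0.11889233] [ 1.79900141e+02 -4.58432024e-02 -9.08216848e+01] 0.2567381451160702
(array([505.45, -24.97,  89.73]), np.float64(0.109)) (array([507.06,  75.63,  88.07]), np.float64(0.119)) [[245.32094339  26.64547607]
 [249.40574413 163.58858531]]
```

View pics/c11.png

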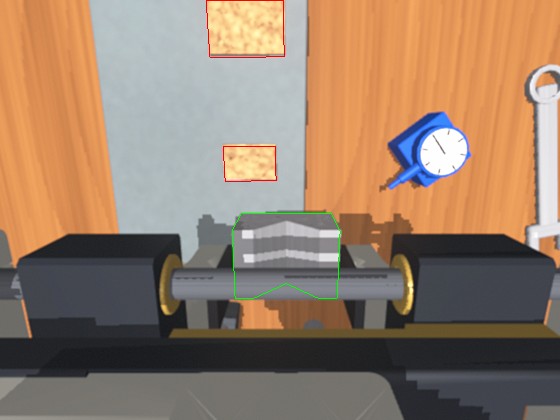

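The overlay shows both pad outlines matching at (245,27) and (250,163), and the held large vee matching its expected outline at (287,255). Moving it over the large pad.

```bash
python3 - <<'E'
from h import *
print(row(.5055,-.0245,.07,-90.9))
E
```

```text
[13.82, -2.94, 4.9, 0.1, -0.0, 0.1]
```

Emit:
{"api": "send_rows", "payload": {"plan": [[[3,-1,0,0,0,0.1],[6.5,-2,0,0,0,0.1],[10,-2.9,1,0,0,0.1],[12.5,-2.9,2.5,0,0,0.1],[13.8,-2.9,4,0,0,0.1],[13.8,-2.9,4.9,0,0,0.1],[13.8,-2.9,4.9,0,0,0.1],[13.8,-2.9,4.9,0,0,0.1]]]}}

```text
clock: 20.9
tool_pos: [0.5057, -0.0253, 0.0704]
orientation: [179.9, -0.0, -91.1]
force: [-0.1, -0.5, -2.7]
opening: 0.0512
gripper_force: 30.0
```

```bash
python3 - <<'E'
from h import *
for i in range(3): s=snap('wrist','w12')
o=ctrl.get_obs();print(o['tool_pos'],o['orientation'],o['qvel'].max(),row(.5055,-.0245,.0335,-90.9))
E
```

```text
[ 0.50690345 -0.02429466  0.07158053] [-1.79916253e+02  1.93150275e-02 -9.09949614e+01] 0.15327032133449484 [0.02, 0.15, 3.81, -0.1, 0.0, -0.1]
```

Emit:
{"api": "send_rows", "payload": {"plan": [[[0,0.1,1.5,0,0,0],[0,0.1,2.8,0,0,0],[0,0.1,3.4,0,0,0],[0,0.1,3.7,0,0,0],[0,0.1,3.8,0,0,0],[0,0.1,3.8,0,0,0],[0,0.1,3.8,0,0,0]]]}}

```text
clock: 21.63
tool_pos: [0.5058, -0.0248, 0.0334]
orientation: [-179.9, 0.0, -91.0]
force: [-0.3, 0.6, -2.5]
opening: 0.0509
gripper_force: 30.0
```

```bash
python3 - <<'E'
from h import *
s=snap('wrist','w13');o=ctrl.get_obs();print(o['tool_pos'],o['orientation'],o['force'])
E
```

```text
[ 0.5057996  -0.02484265  0.03339226] [-1.79935995e+02  1.62134969e-02 -9.10485066e+01] [-0.16635057  0.27788748 -2.96085668]
```

Emit:
{"api": "send_rows", "payload": {"plan": [[[0,0,0.05,0,0,0],[0,0,0.1,0,0,0],[0,0,0.1,0,0,0]]]}}

```text
clock: 21.93
tool_pos: [0.5058, -0.0249, 0.0327]
orientation: [-179.9, 0.0, -91.0]
force: [-2.3, 1.5, 4.9]
opening: 0.0512
gripper_force: 30.0
```

Emit:
{"api": "send_rows", "payload": {"plan": [[[0,0,0,0,0,0],[0,0,0,0,0,0],[0,0,0,0,0,0],[0,0,0,0,0,0],[0,0,-2,0,0,0],[0,0,-6,0,0,0],[-2,0,-10,0,0,0],[-5,0,-13,0,0,0]]], "fingers": 1}}

```text
clock: 22.6
tool_pos: [0.5063, 0.0215, 0.1617]
orientation: [-179.9, -0.0, -91.2]
force: [1.7, 0.1, 0.3]
opening: 0.0874
gripper_force: 0.0
```

Emit:
{"api": "send_rows", "payload": {"plan": [[[-2,0,0,0,0,0],[-3,0,0,0,0,0],[-3,0,0,0,0,0],[-3,0,0,0,0,0]]]}}

```text
clock: 22.93
tool_pos: [0.506, 0.0524, 0.1583]
orientation: [179.9, -0.0, -91.0]
force: [0.8, -0.2, -0.5]
opening: 0.088
gripper_force: 0.0
```

```bash
cat >> h.py <<'E'
def pk(im): return cv2.medianBlur((cv2.cvtColor(im,cv2.COLOR_RGB2HSV)[:,:,1]>90).astype(np.uint8),3)
P['padLv']=P['padL']+[h+[0,0,3] for h in [v@np.diag([1,1,1]) for v in P['vl']]]
def bright(t): return lambda im: (cv2.cvtColor(im,cv2.COLOR_RGB2HSV)[:,:,1]<t).astype(np.uint8)
E
python3 - <<'E'
from h import *
s=snap('wrist','w14'); s=load('w14'); o=ctrl.get_obs();print(o['tool_pos'],o['orientation'],o['qvel'].max())
print(fit(s,'padS',(.507,.0756,89),.03,pk),w2px(s,[.505,-.0245,.065]))
p=w2px(s,[.505,-.0245,.05])[0].astype(int); print(p)
c=s['img'][max(p[1]-50,0):p[1]+50,p[0]-65:p[0]+65,::-1]
cv2.imwrite('pics/c14.png',cv2.resize(c,None,fx=5,fy=5,interpolation=cv2.INTER_CUBIC))
E
```

```text
[0.50595026 0.05185659 0.15813497] [ 1.79895110e+02 -5.18309738e-02 -9.10421313e+01] 0.14367325536842504
(array([507.01,  75.64,  89.08]), np.float64(0.07)) [[285.32477331 113.4001914 ]]
[285 114]
```

View pics/c14.png

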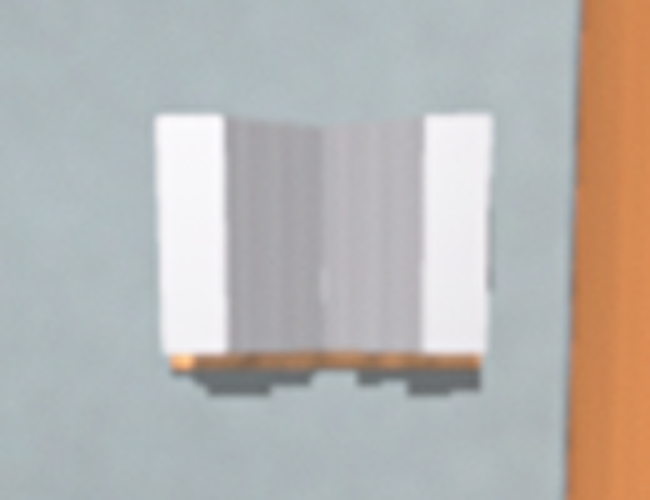

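The crop shows the large vee square on its pad, with the cork strip (168–482) centred under the block (160–490). Now a numeric check along the groove, then on to the small vee.

```bash
python3 - <<'E'
from h import *
s=load('w14'); o=(220,64)
q=lambda u,v,z: px2w(s,[o[0]+u/5-.4,o[1]+v/5-.4],z)[0]*1000
print('top edges +y',q(325,353,.0654)[1],'-y',q(325,115,.0654)[1],'pad +y',q(325,372,.033)[1],'x',q(160,235,.0654)[0],q(490,235,.0654)[0],'padx',q(168,372,.033)[0],q(482,372,.033)[0])
print(row(.45,-.1,.16,-89),row(.346,-.25,.09,-86.5))
E
```

```text
top edges +y -8.301292949393961 -y -44.665941821017526 pad +y -4.15524062623602 x 531.8561693926971 479.2225351983172 padx 534.5535994605219 477.53525674397355
[15.29, 5.32, -0.16, 0.1, -0.0, -2.0] [30.47, 15.43, 6.87, 0.1, -0.0, -4.5]
```

The block sits about 2 mm too far toward −y: its centre reads −26.5 against −24.3 mm for the pad. I'll regrip it and shift it.

Emit:
{"api": "send_rows", "payload": {"plan": [[[3,0,0,0,0,0],[6,0,2,0,0,0],[7.7,0,5,0,0,0],[7.7,0,8.5,0,0,0],[7.7,0,11,0,0,0],[7.7,0,12.3,0,0,0],[7.7,0,12.5,0,0,0],[7.7,0,12.5,0,0,0]]]}}

```text
clock: 23.65
tool_pos: [0.5041, -0.0258, 0.0328]
orientation: [179.8, -0.1, -91.1]
force: [-0.2, -0.3, -0.2]
opening: 0.0875
gripper_force: 0.0
```

Emit:
{"api": "send_rows", "payload": {"plan": [[[0,0,0,0,0,0],[0,0,0,0,0,0],[0,0,0,0,0,0],[0,0,0,0,0,0],[0,0,0,0,0,0],[0,0,0,0,0,0],[0,0,0,0,0,0],[0,0,0,0,0,0]]], "fingers": 0}}

```text
clock: 24.32
tool_pos: [0.5055, -0.0244, 0.0345]
orientation: [-180.0, 0.0, -91.1]
force: [-0.7, 1.0, 4.3]
opening: 0.0513
gripper_force: 30.0
```

Emit:
{"api": "send_rows", "payload": {"plan": [[[0,0,-0.1,0,0,0],[0,0,-0.3,0,0,0],[-0.22,0,-0.3,0,0,0],[-0.22,0,-0.3,0,0,0],[-0.22,0,-0.1,0,0,0],[-0.22,0,0,0,0,0],[-0.22,0,0,0,0,0]]]}}

```text
clock: 24.9
tool_pos: [0.5053, -0.0223, 0.0345]
orientation: [180.0, -0.0, -91.0]
force: [-3.4, 2.4, 5.3]
opening: 0.0513
gripper_force: 30.0
```

```bash
python3 - <<'E'
from h import *
o=ctrl.get_obs();print(o['tool_pos'],o['force'],o['gripper_force'])
E
```

```text
[ 0.50528083 -0.02227592  0.03448931] [-3.38317804  2.4480216   5.25213658] 29.999647736549377
```

Release, look, and move on toward the small vee.

Emit:
{"api": "send_rows", "payload": {"plan": [[[0,0,0,0,0,0],[0,0,0,0,0,0],[0,0,0,0,0,0],[0,0,0,0,0,0],[0,0,-2,0,0,0],[0,0,-6,0,0,0],[-2,0,-10,0,0,0],[-5,0,-12.5,0,0,0]]], "fingers": 1}}

```text
clock: 25.57
tool_pos: [0.5067, 0.0264, 0.1619]
orientation: [-179.9, -0.0, -91.2]
force: [1.5, 0.7, -0.6]
opening: 0.0873
gripper_force: 0.0
```

Emit:
{"api": "send_rows", "payload": {"plan": [[[-2,0,0,0,0,0],[-2,0,0,0,0,0],[-2,0,0,0,0,0],[-2,0,0,0,0,0]]]}}

```text
clock: 25.9
tool_pos: [0.5062, 0.0473, 0.1586]
orientation: [180.0, -0.0, -91.0]
force: [-0.9, -0.3, -1.0]
opening: 0.0878
gripper_force: 0.0
```

```bash
cat >> h.py <<'E'
def whitev(t=150): return lambda im: cv2.medianBlur((im.min(2)>t).astype(np.uint8),3)
E
python3 - <<'E'
from h import *
s=snap('wrist','w15'); s=load('w15'); o=ctrl.get_obs();print(o['tool_pos'],o['orientation'],o['qvel'].max())
print(fit(s,'padS',(.507,.0756,89),.03,pk))
def prof(s,x,y0,y1,z):
    ys=np.arange(y0,y1,.0005); uv=w2px(s,np.c_[np.full_like(ys,x),ys,np.full_like(ys,z)])
    v=cv2.remap(s['img'].astype(np.float32),uv[:,0].astype(np.float32)[None],uv[:,1].astype(np.float32)[None],1)[0]; return ys,v
for n in('w14','w15'):
    s=load(n)
    for x in(.4835,.5275):  # ledges
        ys,v=prof(s,x,-.05,.002,.0654); m=v.min(1)>205; print(n,x,'ledge',ys[m].min(),ys[m].max(),v.min(1).max())
        ys,v=prof(s,x,-.02,.004,.033); m=(v[:,0]-v[:,2])>50; print('  cork',ys[m].min() if m.any() else 0,ys[m].max() if m.any() else 0)
E
```

```text
[0.50615886 0.04695327 0.15842742] [ 1.79941430e+02 -3.03302335e-02 -9.10702012e+01] 0.26431984498214073
(array([506.74,  75.68,  88.88]), np.float64(0.062))
w14 0.4835 ledge -0.0445 -0.008499999999999966 240.47168
  cork -0.006499999999999988 -0.004999999999999987
w14 0.5275 ledge -0.045 -0.008999999999999966 248.21875
  cork -0.006999999999999989 -0.005999999999999988
w15 0.4835 ledge -0.041999999999999996 -0.006499999999999964 238.53125
  cork 0 0
w15 0.5275 ledge -0.043 -0.006999999999999965 246.0
  cork 0 0
```

Block centre now −24.4 mm, on the pad. Now the small vee.

```bash
python3 - <<'E'
from h import *
print(row(.42,-.12,.14,-88),row(.346,-.2498,.07,-86.5))
E
```

```text
[16.85, 8.3, 1.86, 0.1, -0.0, -3.1] [29.96, 15.45, 8.87, 0.1, -0.0, -4.6]
```

Emit:
{"api": "send_rows", "payload": {"plan": [[[2,1,0,0,0,0],[5.5,2.7,0,0,0,-1],[9,4.5,0,0,0,-2],[12.5,6.2,1,0,0,-3],[16,8,1.5,0,0,-4],[19.5,10,3,0,0,-4.6],[23,12,4.5,0,0,-4.6],[26.5,13.8,6,0,0,-4.6]]]}}

```text
clock: 26.62
tool_pos: [0.3631, -0.2141, 0.0995]
orientation: [-180.0, -0.0, -86.5]
force: [0.8, -0.8, -1.3]
opening: 0.0878
gripper_force: 0.0
```

Emit:
{"api": "send_rows", "payload": {"plan": [[[2.5,1.2,2,0,0,0],[3.5,1.65,3,0,0,0],[3.5,1.65,3,0,0,0],[3.5,1.65,3,0,0,0],[3.5,1.65,3,0,0,0]]]}}

```text
clock: 27.03
tool_pos: [0.3509, -0.2485, 0.0703]
orientation: [180.0, -0.0, -86.5]
force: [-0.3, 1.1, -0.5]
opening: 0.0879
gripper_force: 0.0
```

```bash
python3 - <<'E'
from h import *
s=snap('wrist','w16');s=load('w16');o=ctrl.get_obs();print(o['tool_pos'],o['qvel'].max(),row(.346,-.2498,-.0005,-86.5))
print(fit(s,'vs',(.346,-.2497,93.5),0,grey(),4))
E
```

```text
[ 0.35133427 -0.2482469   0.07052717] 0.8780563147624051 [0.12, 0.55, 7.1, -0.0, -0.0, 0.0]
(array([ 345.98, -249.72,   93.53]), np.float64(0.03))
```

Emit:
{"api": "send_rows", "payload": {"plan": [[[0.1,0.55,2,0,0,0],[0.1,0.55,4.5,0,0,0],[0.1,0.55,6,0,0,0],[0.1,0.55,6.8,0,0,0],[0.1,0.55,7.1,0,0,0],[0.1,0.55,7.1,0,0,0],[0.1,0.55,7.1,0,0,0]]]}}

```text
clock: 27.67
tool_pos: [0.3463, -0.2496, -0.0002]
orientation: [-179.9, -0.0, -86.4]
force: [0.4, -0.1, 0.9]
opening: 0.0874
gripper_force: 0.0
```

Emit:
{"api": "send_rows", "payload": {"plan": [[[0,0,0,0,0,0],[0,0,0,0,0,0],[0,0,0,0,0,0],[0,0,0,0,0,0],[0,0,0,0,0,0],[0,0,0,0,0,0],[0,0,0,0,0,0],[0,0,0,0,0,0]]], "fingers": 0}}

```text
clock: 28.33
tool_pos: [0.3453, -0.2497, -0.0009]
orientation: [180.0, 0.0, -86.5]
force: [0.6, 0.3, 0.3]
opening: 0.0399
gripper_force: 0.0
```

Emit:
{"api": "send_rows", "payload": {"plan": [[[0,0,0,0,0,0],[0,0,0,0,0,0]]]}}

```text
clock: 28.5
tool_pos: [0.3455, -0.2497, -0.0009]
orientation: [-180.0, -0.0, -86.5]
force: [0.6, -0.3, 0.8]
opening: 0.0373
gripper_force: 30.0
```

```bash
python3 - <<'E'
from h import *
print(ctrl.get_obs()['tool_pos'],row(.507,.0775,.12,-90.9))
E
```

```text
[ 0.34546265 -0.24969785 -0.00091801] [-31.66, -18.14, -12.09, -0.0, -0.0, 4.4]
```

Emit:
{"api": "send_rows", "payload": {"plan": [[[0,0,-0.5,0,0,0],[0,0,-1.5,0,0,0],[0,0,-4,0,0,0],[0,0,-7.5,0,0,0],[0,0,-11,0,0,0],[-1.5,-1,-13,0,0,0],[-5,-3,-13,0,0,1],[-8.5,-5,-13,0,0,2]]]}}

```text
clock: 29.17
tool_pos: [0.3907, -0.1612, 0.131]
orientation: [-179.8, 0.0, -88.7]
force: [0.8, 0.1, -2.3]
opening: 0.0375
gripper_force: 30.0
```

Emit:
{"api": "send_rows", "payload": {"plan": [[[-3.5,-2,0,0,0,1],[-7,-4,0,0,0,2],[-10.5,-6,0,0,0,2.4],[-14,-8,0,0,0,2.4],[-17,-9.8,0,0,0,2.4],[-20,-11.5,0,0,0,2.4],[-22,-12.7,0,0,0,2.4],[-22.8,-13.1,0,0,0,2.4]]]}}

```text
clock: 29.83
tool_pos: [0.5161, 0.0725, 0.1289]
orientation: [180.0, -0.0, -90.7]
force: [-0.3, -0.6, -1.8]
opening: 0.0377
gripper_force: 30.0
```

Emit:
{"api": "send_rows", "payload": {"plan": [[[0,0,2,0,0,0],[0,0,4,0,0,0],[0,0,4,0,0,0],[0,0,4,0,0,0],[0,0,4,0,0,0]]]}}

```text
clock: 30.25
tool_pos: [0.5151, 0.0694, 0.09]
orientation: [-180.0, -0.0, -90.9]
force: [-0.2, 0.0, -1.0]
opening: 0.0376
gripper_force: 30.0
```

```bash
python3 - <<'E'
from h import *
o=ctrl.get_obs();print(o['tool_pos'],o['force'],row(.507,.0775,.0327,-90.9))
E
```

```text
[0.51510749 0.06936365 0.08997006] [-0.20440444  0.04590851 -1.02273344] [-0.8, 0.83, 5.73, -0.0, -0.0, 0.0]
```

Emit:
{"api": "send_rows", "payload": {"plan": [[[-0.8,0.8,1.5,0,0,0],[-0.8,0.8,3.5,0,0,0],[-0.8,0.8,4.8,0,0,0],[-0.8,0.8,5.4,0,0,0],[-0.8,0.8,5.6,0,0,0],[-0.8,0.8,5.6,0,0,0]]]}}

```text
clock: 30.75
tool_pos: [0.5075, 0.0778, 0.0337]
orientation: [-180.0, 0.0, -90.9]
force: [0.7, 0.4, -1.0]
opening: 0.0372
gripper_force: 30.0
```

```bash
python3 - <<'E'
from h import *
ctrl.snapshot('top');o=ctrl.get_obs();print(o['tool_pos'],o['force'],row(.507,.0775,.0325,-90.9))
E
```

```text
[0.5077486  0.07796485 0.03406289] [-0.10089018 -0.08728948 -1.94578985] [0.05, 0.07, 0.16, -0.1, 0.0, 0.0]
```

Emit:
{"api": "send_rows", "payload": {"plan": [[[0.05,0.05,0.1,0,0,0],[0.05,0.05,0.2,0,0,0],[0.05,0.05,0.25,0,0,0],[0.05,0.05,0.25,0,0,0]]]}}

```text
clock: 31.13
tool_pos: [0.5071, 0.0775, 0.032]
orientation: [-179.9, 0.0, -90.8]
force: [-1.7, 1.1, 8.5]
opening: 0.0375
gripper_force: 30.0
```

Emit:
{"api": "send_rows", "payload": {"plan": [[[0,0,0,0,0,0],[0,0,0,0,0,0],[0,0,0,0,0,0],[0,0,0,0,0,0],[0,0,-2,0,0,0],[0,0,-6,0,0,0],[-2,0,-10,0,0,0],[-5,0,-12.5,0,0,0]]], "fingers": 1}}

```text
clock: 31.8
tool_pos: [0.5076, 0.1261, 0.1585]
orientation: [-179.9, 0.0, -91.0]
force: [2.1, 1.6, -0.1]
opening: 0.0846
gripper_force: 0.0
```

Emit:
{"api": "send_rows", "payload": {"plan": [[[-2,0,0,0,0,0],[-2,0,0,0,0,0],[-2,0,0,0,0,0],[-2,0,0,0,0,0]]]}}

```text
clock: 32.13
tool_pos: [0.5071, 0.1469, 0.155]
orientation: [180.0, -0.0, -90.8]
force: [0.3, -0.5, 0.5]
opening: 0.0874
gripper_force: 0.0
```

```bash
cat >> h.py <<'E'
def prof(s,a,b,n=200):
    p=np.linspace(a,b,n); uv=w2px(s,p).astype(np.float32)
    return p,cv2.remap(s['img'].astype(np.float32),uv[None,:,0],uv[None,:,1],1)[0]
def span(s,a,b,ax,cond):
    p,v=prof(s,np.array(a),np.array(b)); m=cond(v); return (p[m,ax].min()*1000,p[m,ax].max()*1000) if m.any() else None
E
python3 - <<'E'
from h import *
s=snap('wrist','w17'); s=load('w17'); o=ctrl.get_obs();print(o['tool_pos'],o['orientation'])
W=lambda v:v.min(1)>200; C=lambda v:(v[:,0]-v[:,2])>50
for x in(.492,.522): print('S ledge y',span(s,(x,.05,.067),(x,.105,.067),1,W),'cork',span(s,(x,.082,.033),(x,.115,.033),1,C))
for y in(.07,.08): print('S x',span(s,(.478,y,.067),(.536,y,.067),0,W))
for x in(.4835,.5275): print('L ledge y',span(s,(x,-.055,.0654),(x,.005,.0654),1,W))
print('L x',span(s,(.47,-.02,.0654),(.54,-.02,.0654),0,W), 'S cork x at +y', [span(s,(.48,y,.033),(.54,y,.033),0,C) for y in(.0905,.092,.0935)])
E
```

```text
[0.50704883 0.14654165 0.15486889] [ 1.79939012e+02 -4.40964426e-02 -9.08728388e+01]
S ledge y (np.float64(64.9246231155779), np.float64(88.96984924623115)) cork None
S ledge y (np.float64(64.64824120603015), np.float64(88.96984924623115)) cork None
S x (np.float64(487.90954773869345), np.float64(526.3819095477387))
S x (np.float64(487.90954773869345), np.float64(526.6733668341709))
L ledge y (np.float64(-8.869346733668342), np.float64(-6.4572864321608066))
L ledge y (np.float64(-9.773869346733667), np.float64(-7.06030150753769))
L x None S cork x at +y [None, None, None]
```

Small vee centre at (507.1, 76.9) mm, square and about 1 mm from the pad centre, which is good. Now the shaft.

Emit:
{"api": "send_rows", "payload": {"plan": [[[2,0,0,0,0,5],[6,0,0,0,0,12],[10,0,0,0,0,19],[14,0,0,0,0,26],[18,0,0,0,0,33],[22,0,0,0,0,40],[26,0,0,0,0,47],[29,0,0,0,0,53]]]}}

```text
clock: 32.85
tool_pos: [0.5018, -0.1461, 0.155]
orientation: [180.0, -0.1, -144.3]
force: [1.4, -0.2, 0.2]
opening: 0.0873
gripper_force: 0.0
```

```bash
python3 - <<'E'
from h import *
for i in range(3): ctrl.snapshot('top')
o=ctrl.get_obs();print(o['tool_pos'],o['orientation'],row(.5,-.35,.155,168.5))
E
```

```text
[ 0.50196598 -0.14553603  0.15462961] [ 1.79951273e+02 -8.69032011e-02 -1.44164346e+02] [12.13, -16.46, -0.03, 0.0, -0.1, 47.3]
```

Emit:
{"api": "send_rows", "payload": {"plan": [[[2,-2.5,0,0,0,7],[4,-5.5,0,0,0,14],[6,-8,0,0,0,21],[8,-11,0,0,0,28],[10,-13.5,0,0,0,35],[12.1,-16.4,0,0,0,42],[12.1,-16.4,0,0,0,47.3],[12.1,-16.4,0,0,0,47.3]]]}}

```text
clock: 33.67
tool_pos: [0.5014, -0.3477, 0.1543]
orientation: [180.0, -0.1, 168.5]
force: [-0.7, 0.7, -0.1]
opening: 0.0878
gripper_force: 0.0
```

```bash
python3 - <<'E'
from h import *
for i in range(3): ctrl.snapshot('top')
s=snap('wrist','w18'); s=load('w18'); o=ctrl.get_obs();print(o['tool_pos'],o['orientation'])
for t in(45,60,75): print(t,fit(s,'shaft',(.5,-.368,-12),.05,grey(t)),grey(t)(s['img'].astype(np.uint8)).mean())
print(w2px(s,[[.5,-.368,.05],[.573,-.383,.05],[.427,-.353,.05]]))
E
```

```text
[ 0.50223828 -0.34550029  0.1554042 ] [ 1.79991750e+02 -1.05974268e-02  1.69090079e+02]
45 (array([ 501.58, -369.13,  -12.19]), np.float64(0.324)) 0.3649872448979592
60 (array([ 501.27, -369.7 ,  -12.66]), np.float64(0.371)) 0.38959608843537413
75 (array([ 501.7 , -369.54,  -12.41]), np.float64(0.396)) 0.39627551020408164
[[261.35980221 205.27496656]
 [261.8041057  281.61745599]
 [260.85607491 118.72197629]]
```

```bash
python3 - <<'E'
from h import *
s=load('w18'); a=np.radians(-12.3); d=np.array([np.cos(a),np.sin(a),0]); n=np.array([-d[1],d[0],0]); c=np.array([.5015,-.3695,.05])
im=grey(60)(s['img'].astype(np.uint8))*255
s2=dict(K=s['K'],pose=s['pose'],img=np.dstack([im]*3))
for t in list(np.arange(-82,-66,1.))+list(np.arange(-40,-10,2.))+list(np.arange(10,40,3.)):
    p,v=prof(s2,c+d*t/1000-n*.025,c+d*t/1000+n*.025,250); m=v[:,0]>127; q=((p-c)@n)[m]*1000
    print(int(t),(round(q.min(),1),round(q.max(),1),int(m.sum()/5)) if m.any() else None,end=' ')
E
```

```text
-82 (np.float64(-16.8), np.float64(21.6), 31) -81 (np.float64(-17.6), np.float64(20.8), 27) -80 (np.float64(-17.6), np.float64(0.5), 18) -79 (np.float64(-17.6), np.float64(-2.9), 14) -78 (np.float64(-17.6), np.float64(-7.9), 9) -77 (np.float64(-17.4), np.float64(-11.3), 6) -76 (np.float64(-16.8), np.float64(-12.6), 4) -75 (np.float64(-16.8), np.float64(13.2), 28) -74 (np.float64(-16.8), np.float64(14.2), 29) -73 (np.float64(-16.8), np.float64(14.2), 29) -72 (np.float64(-13.4), np.float64(14.2), 27) -71 (np.float64(-13.4), np.float64(14.2), 27) -70 (np.float64(-13.4), np.float64(14.2), 27) -69 (np.float64(-13.4), np.float64(14.2), 27) -68 (np.float64(-13.4), np.float64(14.4), 27) -67 (np.float64(-13.4), np.float64(13.8), 27) -40 (np.float64(-12.8), np.float64(14.0), 26) -38 (np.float64(-17.0), np.float64(14.0), 29) -36 (np.float64(-17.2), np.float64(14.0), 29) -34 (np.float64(-17.2), np.float64(14.0), 28) -32 (np.float64(-17.2), np.float64(14.0), 28) -30 (np.float64(-12.8), np.float64(14.2), 27) -28 (np.float64(-12.8), np.float64(14.2), 27) -26 (np.float64(-16.2), np.float64(14.2), 27) -24 (np.float64(-16.4), np.float64(12.3), 26) -22 (np.float64(-15.8), np.float64(11.5), 27) -20 (np.float64(-14.8), np.float64(11.5), 26) -18 (np.float64(-13.8), np.float64(10.9), 24) -16 (np.float64(-14.6), np.float64(10.7), 25) -14 (np.float64(-14.6), np.float64(10.7), 25) -12 (np.float64(-14.0), np.float64(10.9), 25) 10 (np.float64(-16.6), np.float64(23.0), 31) 13 (np.float64(-16.6), np.float64(23.0), 30) 16 (np.float64(-16.6), np.float64(22.2), 28) 19 (np.float64(-16.8), np.float64(22.2), 29) 22 (np.float64(-16.8), np.float64(11.3), 25) 25 (np.float64(-16.6), np.float64(11.3), 24) 28 (np.float64(-9.7), np.float64(10.5), 20) 31 (np.float64(-9.5), np.float64(9.7), 19) 34 (np.float64(-9.5), np.float64(9.7), 19) 37 (np.float64(-9.5), np.float64(9.7), 19)
```

Shaft confirmed: ends and steps fall at −75, −25 and +26 mm along the axis, with widths 27.5 and 19 mm as given. Its centre is (501.6, −369.4), yaw −12.3°.

```bash
python3 - <<'E'
from h import *
print(row(.5018,-.3693,.09,167.7),row(.5018,-.3693,.015,167.7))
E
```

```text
[-0.41, -2.35, 6.54, 0.0, -0.0, 1.4] [-0.41, -2.35, 14.04, 0.0, -0.0, 1.4]
```

Emit:
{"api": "send_rows", "payload": {"plan": [[[-0.4,-2.3,1,0,0,1.4],[-0.4,-2.3,3,0,0,1.4],[-0.4,-2.3,5,0,0,1.4],[-0.4,-2.3,5,0,0,1.4],[-0.4,-2.3,5,0,0,1.4],[-0.4,-2.3,5,0,0,1.4]]]}}

```text
clock: 34.37
tool_pos: [0.5025, -0.3696, 0.1068]
orientation: [-180.0, 0.1, 167.6]
force: [0.4, -0.0, 0.3]
opening: 0.0875
gripper_force: 0.0
```

```bash
python3 - <<'E'
from h import *
print(ctrl.get_obs()['tool_pos'],row(.5018,-.3693,.015,167.7))
E
```

```text
[ 0.50247394 -0.36960444  0.10675135] [0.08, 0.02, 9.18, -0.0, 0.1, -0.1]
```

Emit:
{"api": "send_rows", "payload": {"plan": [[[0.1,0,2,0,0,0],[0.1,0,5,0,0,0],[0.1,0,7.5,0,0,0],[0.1,0,8.8,0,0,0],[0.1,0,9.2,0,0,0],[0.1,0,9.2,0,0,0],[0.1,0,9.2,0,0,0]]]}}

```text
clock: 34.95
tool_pos: [0.5019, -0.3701, 0.0151]
orientation: [-180.0, 0.1, 167.5]
force: [-0.3, -1.2, 0.6]
opening: 0.088
gripper_force: 0.0
```

Emit:
{"api": "send_rows", "payload": {"plan": [[[0,0,0,0,0,0],[0,0,0,0,0,0],[0,0,0,0,0,0],[0,0,0,0,0,0],[0,0,0,0,0,0],[0,0,0,0,0,0],[0,0,0,0,0,0],[0,0,0,0,0,0]]], "fingers": 0}}

```text
clock: 35.62
tool_pos: [0.5006, -0.3697, 0.0134]
orientation: [180.0, -0.0, 167.4]
force: [0.1, 0.1, 0.6]
opening: 0.0396
gripper_force: 0.0
```

Emit:
{"api": "send_rows", "payload": {"plan": [[[0,0,0,0,0,0],[0,0,0,0,0,0],[0,0,0,0,0,0],[0,0,0,0,0,0],[0,0,0,0,0,0]]]}}

```text
clock: 36.03
tool_pos: [0.5009, -0.3686, 0.0133]
orientation: [179.9, -0.0, 167.4]
force: [0.5, 6.1, 1.4]
opening: 0.0212
gripper_force: 30.0
```

Shaft gripped at 21 mm. Lifting and carrying it.

Emit:
{"api": "send_rows", "payload": {"plan": [[[0,0,-0.5,0,0,0],[0,0,-2,0,0,0],[0,0,-5,0,0,0],[0,0,-8.5,0,0,0],[0,0,-11.5,0,0,0],[0,0,-12.5,0,0,0],[0,0,-12.5,0,0,0],[0,0,-12.5,0,0,0]]]}}

```text
clock: 36.7
tool_pos: [0.5001, -0.3693, 0.1378]
orientation: [180.0, -0.0, 167.4]
force: [0.4, -0.2, -3.7]
opening: 0.021
gripper_force: 30.0
```

```bash
python3 - <<'E'
from h import *
o=ctrl.get_obs();print(o['tool_pos'],o['force'],o['moment'],row(.5,-.17,.138,-141.9))
E
```

```text
[ 0.50014567 -0.36933806  0.13782855] [ 0.35925306 -0.18991923 -3.7137939 ] [ 0.00231819  0.04418093 -0.03316618] [4.36, 19.45, -0.0, 0.0, 0.0, -50.7]
```

Emit:
{"api": "send_rows", "payload": {"plan": [[[0.3,1,0,0,0,-3],[0.8,3.5,0,0,0,-10],[1.4,6.3,0,0,0,-17],[2,9,0,0,0,-24],[2.6,12,0,0,0,-31],[3.3,15,0,0,0,-38],[4,17.8,0,0,0,-45],[4.4,19.5,0,0,0,-50.7]]]}}

```text
clock: 37.37
tool_pos: [0.4981, -0.1674, 0.1359]
orientation: [179.8, -0.2, -141.5]
force: [-0.4, 0.4, -3.4]
opening: 0.0213
gripper_force: 30.0
```

```bash
python3 - <<'E'
from h import *
for i in range(3): ctrl.snapshot('top')
o=ctrl.get_obs();print(o['tool_pos'],o['orientation'],row(.5063,.0265,.138,-90.9))
E
```

```text
[ 0.49874603 -0.16850516  0.13640289] [ 1.79855831e+02 -1.46103310e-01 -1.41758497e+02] [-12.66, 14.85, -0.15, 0.2, -0.1, -50.9]
```

Emit:
{"api": "send_rows", "payload": {"plan": [[[-1,1,0,0,0,-3],[-2.5,3,0,0,0,-10],[-4.5,5.3,0,0,0,-17],[-6.5,7.7,0,0,0,-24],[-8.6,10.1,0,0,0,-31],[-10.6,12.5,0,0,0,-38],[-12.2,14.3,0,0,0,-45],[-12.7,14.9,0,0,0,-50.9]]]}}

```text
clock: 38.18
tool_pos: [0.5078, 0.0276, 0.137]
orientation: [179.9, -0.0, -90.7]
force: [0.5, 0.3, -3.8]
opening: 0.021
gripper_force: 30.0
```

Emit:
{"api": "send_rows", "payload": {"plan": [[[0,0,1,0,0,0],[0,0,3,0,0,0],[0,0,5,0,0,0],[0,0,6,0,0,0],[0,0,6,0,0,0],[0,0,6,0,0,0]]]}}

```text
clock: 38.68
tool_pos: [0.5075, 0.0247, 0.0775]
orientation: [179.9, -0.1, -91.1]
force: [0.4, 0.7, -2.9]
opening: 0.0211
gripper_force: 30.0
```

```bash
python3 - <<'E'
from h import *
s=snap('wrist','w19');s=load('w19');o=ctrl.get_obs();t=o['tool_pos'];print(t,o['orientation'],row(.5063,.0265,.034,-90.9))
z=t[2]+.0367
for k in(0,.014):
  p,v=prof(s,np.array([.5063,-.065,z+k]),np.array([.5063,-.03,z+k]),36); print(k,[(int(a),int(b)) for a,b in zip(p[:,1]*1000,v.mean(1))])
E
```

```text
[0.50822955 0.0251237  0.07849556] [ 1.79976835e+02 -3.51891785e-02 -9.10685423e+01] [-0.14, 0.19, 4.45, 0.0, -0.0, -0.2]
0 [(-65, 190), (-64, 191), (-63, 190), (-62, 189), (-61, 188), (-60, 189), (-59, 190), (-58, 190), (-57, 191), (-56, 191), (-55, 192), (-54, 192), (-53, 194), (-52, 194), (-51, 196), (-50, 253), (-49, 253), (-48, 253), (-47, 253), (-46, 253), (-45, 253), (-44, 253), (-43, 253), (-41, 253), (-40, 253), (-40, 253), (-39, 253), (-38, 253), (-37, 253), (-36, 253), (-35, 253), (-34, 253), (-33, 253), (-32, 253), (-31, 253), (-30, 253)]
0.014 [(-65, 187), (-64, 189), (-63, 190), (-62, 191), (-61, 190), (-60, 189), (-59, 189), (-58, 189), (-57, 190), (-56, 190), (-55, 191), (-54, 192), (-53, 192), (-52, 194), (-51, 194), (-50, 205), (-49, 254), (-48, 253), (-47, 253), (-46, 253), (-45, 253), (-44, 253), (-43, 253), (-41, 253), (-40, 253), (-40, 253), (-39, 253), (-38, 253), (-37, 253), (-36, 253), (-35, 253), (-34, 253), (-33, 253), (-32, 253), (-31, 253), (-30, 253)]
```

Emit:
{"api": "send_rows", "payload": {"plan": [[[-0.1,0.15,0,0,0,-0.2],[-0.1,0.15,1,0,0,-0.2],[-0.1,0.15,2.5,0,0,-0.2],[-0.1,0.15,3.5,0,0,-0.2],[-0.1,0.15,3.5,0,0,-0.2],[-0.1,0.15,3.5,0,0,-0.2]]]}}

```text
clock: 39.23
tool_pos: [0.5061, 0.0267, 0.043]
orientation: [179.9, -0.0, -90.8]
force: [0.1, -0.0, -2.2]
opening: 0.0209
gripper_force: 30.0
```

```bash
python3 - <<'E'
from h import *
ctrl.snapshot('top');o=ctrl.get_obs();print(o['tool_pos'],o['orientation'],o['force'],row(.5063,.0261,.033,-90.9))
E
```

```text
[0.50667887 0.02684681 0.04356963] [ 1.79996317e+02 -1.66526572e-02 -9.07500089e+01] [ 0.24208969 -0.33241035 -3.26235954] [0.07, 0.04, 1.06, 0.0, -0.0, 0.1]
```

Emit:
{"api": "send_rows", "payload": {"plan": [[[0.05,0.03,0.4,0,0,0.1],[0.05,0.03,0.8,0,0,0.1],[0.05,0.03,1,0,0,0.1],[0.05,0.03,1.05,0,0,0.1],[0.05,0.03,1.05,0,0,0.1]]]}}

```text
clock: 39.7
tool_pos: [0.5062, 0.0263, 0.033]
orientation: [180.0, -0.0, -90.9]
force: [-1.9, 0.2, -2.3]
opening: 0.0213
gripper_force: 30.0
```

```bash
python3 - <<'E'
from h import *
ctrl.snapshot('top');o=ctrl.get_obs();print(o['tool_pos'],o['orientation'],o['force'],o['moment'])
E
```

```text
[0.50615184 0.02631889 0.03295265] [ 1.79994421e+02 -1.08934781e-03 -9.08686126e+01] [ 0.15937554  0.07765414 -2.91324809] [ 0.08104471  0.23264692 -0.08865173]
```

Emit:
{"api": "send_rows", "payload": {"plan": [[[0,0,0.05,0,0,0],[0,0,0.08,0,0,0],[0,0,0.08,0,0,0]]]}}

```text
clock: 40.0
tool_pos: [0.5064, 0.0264, 0.0326]
orientation: [-180.0, 0.0, -90.9]
force: [-2.0, 0.0, 3.4]
opening: 0.0213
gripper_force: 30.0
```

Emit:
{"api": "send_rows", "payload": {"plan": [[[0,0,0,0,0,0],[0,0,0,0,0,0],[0,0,0,0,0,0],[0,0,0,0,0,0],[0,0,0,0,0,0],[0,0,0,0,0,0],[0,0,0,0,0,0],[0,0,-1,0,0,0]]], "fingers": 1}}

```text
clock: 40.67
tool_pos: [0.5049, 0.0259, 0.0409]
orientation: [179.8, -0.1, -90.9]
force: [-0.0, 0.5, -0.2]
opening: 0.069
gripper_force: 0.0
```

Emit:
{"api": "send_rows", "payload": {"plan": [[[-1,0,-3,0,0,0],[-2,0,-7,0,0,0],[-4,0,-10,0,0,0],[-8,0,-12,0,0,0],[-10,0,-12,0,0,0],[-10,0,-12,0,0,0],[-10,0,-12,0,0,0]]]}}

```text
clock: 41.25
tool_pos: [0.5077, 0.1274, 0.1631]
orientation: [-179.9, 0.0, -90.7]
force: [0.4, -0.0, -0.0]
opening: 0.0878
gripper_force: 0.0
```

```bash
python3 - <<'E'
from h import *
s=snap('wrist','w20');s=load('w20');o=ctrl.get_obs();print(o['tool_pos'],o['orientation'])
zb=.0692
W=lambda v:v.min(1)>215
for x0,x1,y in((.48,.535,-.045),(.48,.535,0),(.48,.535,.026),(.48,.535,.06),(.48,.535,.095)):
  print(y,'x span',span(s,(x0,y,zb),(x1,y,zb),0,W))
def edge(x,a,b,z):
  p,v=prof(s,np.array([x,a,z]),np.array([x,b,z]),200); g=np.abs(np.gradient(cv2.GaussianBlur(v.mean(1)[None],(9,1),0)[0])); i=g.argmax(); return p[i,1]*1000
print('thick end',edge(.5055,-.065,-.038,.0832),edge(.5055,-.065,-.038,.0692),'thin end',edge(.5075,.088,.115,.0692),edge(.5075,.088,.115,.0782))
cv2.imwrite('pics/c20.png',cv2.resize(s['img'][60:340,160:460,::-1],(800,600)*0 or None,fx=2,fy=2))
print(w2px(s,[[.5055,-.05,.083],[.507,.1,.078]]))
E
```

```text
[0.50733956 0.12648251 0.16252039] [ 1.79998601e+02  6.08187534e-03 -9.08008801e+01]
-0.045 x span None
0 x span (np.float64(501.2814070351759), np.float64(510.1256281407035))
0.026 x span (np.float64(497.964824120603), np.float64(515.3768844221106))
0.06 x span (np.float64(500.17587939698495), np.float64(513.7185929648241))
0.095 x span (np.float64(502.1105527638191), np.float64(514.8241206030151))
thick end -65.0 -65.0 thin end 103.19597989949749 101.8391959798995
[[285.88988177 -40.09203714]
 [286.37991597 176.20053899]]
```

Thin end reads about 101.8 mm against the 101.2 expected, so the shaft is lying in place and centred. Next, the dial.

```bash
python3 - <<'E'
from h import *
print(row(.5495,.2383,.10,-97))
E
```

```text
[-11.24, -4.06, 6.25, 0.0, 0.0, 6.2]
```

Emit:
{"api": "send_rows", "payload": {"plan": [[[-3,-1,0,0,0,2],[-6.5,-2.5,1.5,0,0,4],[-10,-3.8,3,0,0,6],[-11.2,-4,4.5,0,0,6.2],[-11.2,-4,6.2,0,0,6.2],[-11.2,-4,6.2,0,0,6.2],[-11.2,-4,6.2,0,0,6.2],[-11.2,-4,6.2,0,0,6.2]]]}}

```text
clock: 41.97
tool_pos: [0.5497, 0.2367, 0.1009]
orientation: [-180.0, -0.0, -97.1]
force: [0.5, 0.3, 0.1]
opening: 0.0874
gripper_force: 0.0
```

```bash
python3 - <<'E'
from h import *
s=snap('wrist','w21');s=load('w21');o=ctrl.get_obs();print(o['tool_pos'],o['orientation'])
f=fit(s,'dial',(.5495,.2383,83),0,grey(),4); print(f)
x,y,a=f[0]; print(row(x/1000,y/1000,0,-97))
E
```

```text
[0.54997807 0.23703073 0.10135033] [-1.79938378e+02  3.62389707e-02 -9.71071729e+01]
(array([549.78, 237.3 ,  82.94]), np.float64(0.05))
[-0.02, 0.03, 10.14, -0.1, 0.0, -0.1]
```

Emit:
{"api": "send_rows", "payload": {"plan": [[[0,0,2,0,0,0],[0,0,5,0,0,0],[0,0,8,0,0,0],[0,0,9.5,0,0,0],[0,0,10.1,0,0,0],[0,0,10.1,0,0,0],[0,0,10.1,0,0,0],[0,0,10.1,0,0,0]]]}}

```text
clock: 42.68
tool_pos: [0.5506, 0.2384, 0.001]
orientation: [-179.9, 0.1, -97.1]
force: [-0.6, -0.7, -0.1]
opening: 0.0874
gripper_force: 0.0
```

Emit:
{"api": "send_rows", "payload": {"plan": [[[0,0,0,0,0,0],[0,0,0,0,0,0],[0,0,0,0,0,0],[0,0,0,0,0,0],[0,0,0,0,0,0],[0,0,0,0,0,0],[0,0,0,0,0,0],[0,0,0,0,0,0]]], "fingers": 0}}

```text
clock: 43.35
tool_pos: [0.5495, 0.2377, -0.0009]
orientation: [-180.0, 0.0, -97.1]
force: [-0.4, -0.0, -0.0]
opening: 0.0434
gripper_force: 30.0
```

```bash
python3 - <<'E'
from h import *
o=ctrl.get_obs();print(o['tool_pos'],o['orientation'],o['opening'],o['gripper_force'])
E
```

```text
[ 0.54946353  0.2377426  -0.00089233] [-1.79996246e+02  4.51901965e-04 -9.70612900e+01] 0.043399372084344384 29.993897080421448
```

Emit:
{"api": "send_rows", "payload": {"plan": [[[0,0,-0.5,0,0,0],[0,0,-2,0,0,0],[0,0,-5,0,0,3],[0,0,-8.5,0,0,10],[0,0,-12,0,0,17],[0.5,0,-14,0,0,24],[2,-0.5,-14,0,0,31],[5,-1,-14,0,0,38]]]}}

```text
clock: 44.02
tool_pos: [0.554, 0.1889, 0.1409]
orientation: [-180.0, 0.2, -135.3]
force: [0.3, -0.9, -4.2]
opening: 0.0437
gripper_force: 30.0
```

```bash
python3 - <<'E'
from h import *
for i in range(2): ctrl.snapshot('top')
o=ctrl.get_obs();print(o['tool_pos'],o['orientation'],o['force'],row(.5793,.0251,.135,179.1))
E
```

```text
[0.55180273 0.18376904 0.13907788] [ 1.79949572e+02 -1.11973738e-01 -1.35465303e+02] [-0.24482678 -0.56902292 -3.88210781] [9.17, -13.24, 0.41, 0.0, -0.1, 45.4]
```

Emit:
{"api": "send_rows", "payload": {"plan": [[[1.2,-1.8,0,0,0,6],[2.6,-3.8,0,0,0,13],[4.2,-6,0,0,0,20],[5.8,-8.3,0,0,0,27],[7.2,-10.3,0,0,0,34],[8.4,-12,0,0,0,41],[9.1,-13.1,0,0,0,45.4],[9.2,-13.2,0,0,0,45.4]]]}}

```text
clock: 44.78
tool_pos: [0.5807, 0.0263, 0.1386]
orientation: [-180.0, -0.1, 179.2]
force: [-0.1, -0.3, -2.8]
opening: 0.0433
gripper_force: 30.0
```

Emit:
{"api": "send_rows", "payload": {"plan": [[[0,0,1,0,0,0],[0,0,3,0,0,0],[0,0,5,0,0,0],[0,0,6,0,0,0],[0,0,6,0,0,0],[0,0,6,0,0,0]]]}}

```text
clock: 45.28
tool_pos: [0.5809, 0.0289, 0.0786]
orientation: [-180.0, -0.1, 179.6]
force: [-0.4, 0.2, -3.0]
opening: 0.0433
gripper_force: 30.0
```

```bash
python3 - <<'E'
from h import *
s=snap('wrist','w22');s=load('w22');o=ctrl.get_obs();print(o['tool_pos'],o['orientation'],o['force'],row(.5793,.0251,.031,179.1))
# wrist view at this yaw: shaft and plunger
p,v=prof(s,np.array([.5063+.012,-.02,.0692]),np.array([.5063-.012,-.02,.0692]),5);print(v.round(0).tolist())
t=o['tool_pos']; print('tip pred',w2px(s,[t[0]-.047,t[1],t[2]+.0399]),'shaft',w2px(s,[[.5063,-.02,.0692],[.5063,.06,.0692]]))
def spx(y,z): 
    p,v=prof(s,np.array([.48,y,z]),np.array([.535,y,z]),220); m=v.min(1)>200; return p[m,0].min()*1e3,p[m,0].max()*1e3
for y in(.005,.045): print(spx(y,.0692))
E
```

```text
[0.58168598 0.02896435 0.07953594] [-1.79983856e+02  1.81485441e-02  1.79634394e+02] [ 0.33207461  0.16364031 -2.16092126] [0.24, -0.39, 4.85, -0.0, 0.0, 0.5]
[[200.0, 197.0, 213.0], [251.0, 250.0, 253.0], [255.0, 255.0, 255.0], [252.0, 252.0, 254.0], [234.0, 231.0, 240.0]]
tip pred [[286.25964123 175.07686661]] shaft [[198.55574782 112.12475345]
 [341.55432087 111.25238844]]
(np.float64(495.57077625570776), np.float64(515.9132420091324))
(np.float64(496.324200913242), np.float64(516.4155251141552))
```

Emit:
{"api": "send_rows", "payload": {"plan": [[[0.2,-0.35,0.5,0,0,0.4],[0.2,-0.35,2,0,0,0.4],[0.2,-0.35,3.5,0,0,0.4],[0.2,-0.35,4.5,0,0,0.4],[0.2,-0.35,4.8,0,0,0.4],[0.2,-0.35,4.8,0,0,0.4],[0.2,-0.35,4.8,0,0,0.4]]]}}

```text
clock: 45.92
tool_pos: [0.5797, 0.025, 0.0317]
orientation: [180.0, 0.0, 179.2]
force: [-0.1, -0.7, -3.4]
opening: 0.0434
gripper_force: 30.0
```

```bash
python3 - <<'E'
from h import *
ctrl.snapshot('top');o=ctrl.get_obs();print(o['tool_pos'],o['orientation'],o['force'],row(.5793,.0251,.0295,179.1))
E
```

```text
[0.57997037 0.02508834 0.03199504] [1.79986195e+02 7.60586080e-02 1.79149849e+02] [ 0.38182528  0.22472977 -4.19857595] [0.07, 0.0, 0.25, 0.0, 0.1, 0.0]
```

Emit:
{"api": "send_rows", "payload": {"plan": [[[0.05,0,0.1,0,0,0],[0.05,0,0.2,0,0,0],[0.05,0,0.28,0,0,0],[0.05,0,0.28,0,0,0]]]}}

```text
clock: 46.3
tool_pos: [0.5791, 0.0251, 0.0291]
orientation: [180.0, 0.1, 179.2]
force: [-1.4, 0.7, 2.3]
opening: 0.0433
gripper_force: 30.0
```

Emit:
{"api": "send_rows", "payload": {"plan": [[[0,0,0,0,0,0],[0,0,0,0,0,0],[0,0,0,0,0,0],[0,0,0,0,0,0],[0,0,0,0,0,0],[0,0,-1.5,0,0,0],[0,0,-5,0,0,0],[0,0,-9,0,0,0]]], "fingers": 0.8}}

```text
clock: 46.97
tool_pos: [0.5769, 0.0244, 0.1171]
orientation: [-179.9, -0.3, 179.1]
force: [0.8, 0.2, -0.6]
opening: 0.0698
gripper_force: 0.0
```

Emit:
{"api": "send_rows", "payload": {"plan": [[[0,-1,-3,0,0,0],[-2,-4,-4,0,0,0],[-4,-7,-4,0,0,0],[-6,-10,-4,0,0,0],[-6,-10,-4,0,0,0],[-6,-10,-4,0,0,0]]], "fingers": 1}}

```text
clock: 47.47
tool_pos: [0.6375, -0.0776, 0.1575]
orientation: [-180.0, -0.1, 179.0]
force: [0.4, 0.9, 0.0]
opening: 0.0878
gripper_force: 0.0
```

```bash
python3 - <<'E'
from h import *
s=snap('wrist','w23');s=load('w23');o=ctrl.get_obs();print(o['tool_pos'],o['orientation'])
a=snap('top','t23');a=load('t23')
print('top dial',fit(a,'dial',(.5793,.0251,-.9),.03,lambda im:((im.max(2)<75)|(im.min(2)>200)).astype(np.uint8),4))
print(w2px(s,[[.5793,.0251,.076],[.5323,.0258,.069],[.507,.0262,.08]]))
w=s['img'].astype(np.uint8)
print('wrist dial',fit(s,'dial',(.5793,.0251,-.9),.03,lambda im:((im.max(2)<85)|(im.min(2)>200)).astype(np.uint8),6))
print(row(.5383,-.246,.15,179))
E
```

```text
[ 0.63697119 -0.07664897  0.15760643] [ 1.79998697e+02 -6.49513138e-02  1.79033936e+02]
top dial (array([574.09,  26.69,   1.06]), np.float64(5.226))
[[417.16055239 134.72764326]
 [419.58970547  71.29289435]
 [429.04314426  30.77244049]]
wrist dial (array([579.06,  24.48,  -2.15]), np.float64(2.356))
[9.58, -17.16, 0.79, 0.0, -0.1, 0.1]
```

Now the post: fly to it while turning the gripper to yaw −91.

Emit:
{"api": "send_rows", "payload": {"plan": [[[1,-2,0,0,0,-7],[2.5,-5,0,0,0,-14],[4,-8,0,0,0,-21],[5.5,-11,0,0,0,-28],[7,-13.5,0,0,0,-35],[8.5,-15.5,0,0,0,-42],[9.6,-16.5,0,0,0,-49],[9.6,-16.5,0,0,0,-56]]]}}

```text
clock: 48.23
tool_pos: [0.5364, -0.2402, 0.1587]
orientation: [180.0, -0.0, -124.6]
force: [0.3, 0.4, -0.0]
opening: 0.0877
gripper_force: 0.0
```

```bash
python3 - <<'E'
from h import *
for i in range(2): ctrl.snapshot('top')
o=ctrl.get_obs();print(o['tool_pos'],o['orientation'],row(.5382,-.22,.15,-91))
E
```

```text
[ 0.53825356 -0.23902614  0.15881254] [-1.79967021e+02  2.28353015e-02 -1.24722955e+02] [-1.56, 1.09, 0.88, -0.0, 0.0, -33.7]
```

Emit:
{"api": "send_rows", "payload": {"plan": [[[-0.5,0.3,0.8,0,0,-7],[-1,0.7,0.8,0,0,-14],[-1.5,1,0.8,0,0,-21],[-1.5,1,0.8,0,0,-28],[-1.5,1,0.8,0,0,-33.7],[-1.5,1,0.8,0,0,-33.7],[-1.5,1,0.8,0,0,-33.7]]]}}

```text
clock: 48.92
tool_pos: [0.5394, -0.2204, 0.1504]
orientation: [-180.0, 0.0, -91.4]
force: [-0.3, 0.8, -0.7]
opening: 0.0881
gripper_force: 0.0
```

```bash
python3 - <<'E'
from h import *
s=snap('wrist','w24');s=load('w24');o=ctrl.get_obs();print(o['tool_pos'],o['orientation'])
f=fit(s,'post',(.5382,-.2468,0),0,grey(),6);print(f)
x,y,_=f[0];print(row(x/1000,y/1000,.003,-91))
E
```

```text
[ 0.53936897 -0.22066204  0.1504057 ] [-1.79990803e+02  6.25099204e-04 -9.14321059e+01]
(array([ 537.78, -246.98,    2.35]), np.float64(0.03))
[2.64, 0.1, 14.74, -0.0, 0.0, -0.4]
```

Emit:
{"api": "send_rows", "payload": {"plan": [[[1.5,0.1,1,0,0,-0.4],[2.6,0.1,4,0,0,-0.4],[2.6,0.1,8,0,0,-0.4],[2.6,0.1,11.5,0,0,-0.4],[2.6,0.1,13.8,0,0,-0.4],[2.6,0.1,14.7,0,0,-0.4],[2.6,0.1,14.7,0,0,-0.4],[2.6,0.1,14.7,0,0,-0.4]]]}}

```text
clock: 49.63
tool_pos: [0.5383, -0.2475, 0.004]
orientation: [-180.0, -0.0, -90.8]
force: [1.2, 0.5, 0.8]
opening: 0.0877
gripper_force: 0.0
```

Emit:
{"api": "send_rows", "payload": {"plan": [[[0,0,0,0,0,0],[0,0,0,0,0,0],[0,0,0,0,0,0],[0,0,0,0,0,0],[0,0,0,0,0,0],[0,0,0,0,0,0],[0,0,0,0,0,0],[0,0,0,0,0,0]]], "fingers": 0}}

```text
clock: 50.3
tool_pos: [0.5376, -0.2474, 0.0034]
orientation: [-180.0, -0.0, -90.8]
force: [-0.2, 0.0, 0.4]
opening: 0.0398
gripper_force: 0.0
```

Emit:
{"api": "send_rows", "payload": {"plan": [[[0,0,0,0,0,0],[0,0,0,0,0,0],[0,0,0,0,0,0],[0,0,0,0,0,0]]]}}

```text
clock: 50.63
tool_pos: [0.5376, -0.2474, 0.0033]
orientation: [180.0, -0.0, -90.8]
force: [0.9, 0.5, -0.7]
opening: 0.0256
gripper_force: 30.0
```

```bash
python3 - <<'E'
from h import *
print(ctrl.get_obs()['tool_pos'],row(.508,.1333,.145,-90.9))
E
```

```text
[ 0.53761192 -0.24743794  0.00325701] [-38.03, 3.47, -14.17, 0.0, -0.0, 0.1]
```

Emit:
{"api": "send_rows", "payload": {"plan": [[[0,0,-0.5,0,0,0],[0,0,-2,0,0,0],[0,0,-5,0,0,0],[0,0,-9,0,0,0],[0,0,-12.5,0,0,0],[-2,0.2,-14.2,0,0,0],[-6,0.5,-14.2,0,0,0],[-10,0.9,-14.2,0,0,0]]]}}

```text
clock: 51.3
tool_pos: [0.5303, -0.147, 0.1469]
orientation: [-179.8, 0.0, -90.9]
force: [0.6, 1.3, -2.6]
opening: 0.0246
gripper_force: 30.0
```

Emit:
{"api": "send_rows", "payload": {"plan": [[[-4,0.4,0,0,0,0],[-8,0.8,0,0,0,0],[-12,1.2,0,0,0,0],[-16,1.6,0,0,0,0],[-20,2,0,0,0,0],[-24,2.4,0,0,0,0],[-27,2.5,0,0,0,0],[-28,2.6,0,0,0,0]]]}}

```text
clock: 51.97
tool_pos: [0.5074, 0.1367, 0.1457]
orientation: [-180.0, 0.0, -90.6]
force: [0.9, -0.1, -2.0]
opening: 0.0252
gripper_force: 30.0
```

Emit:
{"api": "send_rows", "payload": {"plan": [[[0,0,1,0,0,0],[0,0,3,0,0,0],[0,0,5,0,0,0],[0,0,6,0,0,0],[0,0,6,0,0,0],[0,0,6,0,0,0]]]}}

```text
clock: 52.47
tool_pos: [0.5075, 0.1321, 0.0851]
orientation: [179.9, -0.1, -90.8]
force: [-0.7, 0.1, -2.0]
opening: 0.0249
gripper_force: 30.0
```

```bash
python3 - <<'E'
from h import *
s=snap('wrist','w25');s=load('w25')
print(ctrl.get_obs()['tool_pos'],ctrl.get_obs()['force'],row(.508,.1335,.034,-90.9))
for z in(.0692,.0782):
  p,v=prof(s,np.array([.5075,.085,z]),np.array([.5075,.115,z]),31); print(z,[(int(round(a)),int(b)) for a,b in zip(p[:,1]*1000,v.mean(1))][8:26])
E
```

```text
[0.50813962 0.13256519 0.08588502] [-0.29712004 -0.67455919 -1.0627843 ] [-0.09, 0.02, 5.19, -0.0, -0.0, 0.1]
0.0692 [(93, 253), (94, 253), (95, 252), (96, 252), (97, 252), (98, 252), (99, 252), (100, 251), (101, 251), (102, 253), (103, 233), (104, 125), (105, 132), (106, 173), (107, 175), (108, 175), (109, 173), (110, 172)]
0.0782 [(93, 252), (94, 252), (95, 252), (96, 252), (97, 252), (98, 252), (99, 251), (100, 252), (101, 250), (102, 158), (103, 118), (104, 169), (105, 175), (106, 175), (107, 173), (108, 172), (109, 169), (110, 168)]
```

Emit:
{"api": "send_rows", "payload": {"plan": [[[-0.08,0,1,0,0,0],[-0.08,0,2.8,0,0,0],[-0.08,0,4.2,0,0,0],[-0.08,0,4.9,0,0,0],[-0.08,0,5.15,0,0,0],[-0.08,0,5.15,0,0,0],[-0.08,0,5.25,0,0,0],[-0.08,0,5.25,0,0,0]]]}}

```text
clock: 53.18
tool_pos: [0.5082, 0.1341, 0.0334]
orientation: [-179.9, 0.0, -90.8]
force: [0.5, -0.6, -2.0]
opening: 0.0251
gripper_force: 30.0
```

```bash
python3 - <<'E'
from h import *
o=ctrl.get_obs();print(o['tool_pos'],o['force'],row(.508,.1335,.0330,-90.9))
E
```

```text
[0.50821985 0.13414829 0.03339716] [ 0.45975711 -0.57686933 -1.99630712] [0.07, 0.02, 0.04, -0.1, 0.0, 0.1]
```

Touch down, release, withdraw up and back clear of the cameras' view.

Emit:
{"api": "send_rows", "payload": {"plan": [[[0.05,0,0.05,0,0,0],[0.05,0,0.1,0,0,0],[0.05,0,0.1,0,0,0]]]}}

```text
clock: 53.43
tool_pos: [0.5084, 0.134, 0.0331]
orientation: [-179.9, 0.1, -90.7]
force: [-3.4, 1.4, 7.3]
opening: 0.0249
gripper_force: 30.0
```

Emit:
{"api": "send_rows", "payload": {"plan": [[[0,0,0,0,0,0],[0,0,0,0,0,0],[0,0,0,0,0,0],[0,0,0,0,0,0],[0,0,0,0,0,0],[0,0,-1.5,0,0,0],[0,0,-5,0,0,0],[0,0,-9,0,0,0]]], "fingers": 0.8}}

```text
clock: 54.1
tool_pos: [0.506, 0.1322, 0.1208]
orientation: [179.7, -0.2, -90.8]
force: [1.8, 0.9, 0.0]
opening: 0.0684
gripper_force: 0.0
```

Emit:
{"api": "send_rows", "payload": {"plan": [[[-2,0,-3.5,0,0,0],[-6,0,-7,0,0,0],[-10,-1,-10,0,0,0],[-14,-2,-10,0,0,0],[-14,-2,-10,0,0,0],[-14,-2,-10,0,0,0],[-14,-2,-10,0,0,0]]]}}

```text
clock: 54.68
tool_pos: [0.5293, 0.2738, 0.2212]
orientation: [180.0, -0.0, -90.7]
force: [-0.6, -0.5, 0.1]
opening: 0.0698
gripper_force: 0.0
```

```bash
python3 - <<'E'
from h import *
o=ctrl.get_obs();print(o['tool_pos'],o['orientation'])
a=snap('top','tF');b=snap('scene','sF');s=snap('wrist','wF')
a=load('tF');im=a['img'][120:270,160:360,::-1]
big=cv2.resize(im,(600,450),interpolation=cv2.INTER_CUBIC)
def ov(s,img,u0,v0,k):
  for n,p,z in(('vl',(.5055,-.0244,89.1),.033),('vs',(.507,.0769,89.1),.033),('shaft',(.5063,.0263,89.1),.0692),('dial',(.5791,.0251,-.9),.03),('post',(.508,.1335,0),.03)):
    c,_=cv2.findContours((render(s,n,p,z)>.5).astype(np.uint8),cv2.RETR_EXTERNAL,cv2.CHAIN_APPROX_NONE)
    for q in c: cv2.polylines(img,[((q-[u0,v0]+.5)*k).astype(np.int32)],True,(0,0,255),1)
w=load('wF'); L=w['img'][:300,60:460,::-1].copy(); 
b=load('sF'); B=cv2.resize(b['img'][160:310,200:400,::-1],(400,300),interpolation=cv2.INTER_CUBIC)
T=cv2.resize(a['img'][140:260,190:350,::-1],(400,300),interpolation=cv2.INTER_CUBIC); T2=T.copy(); ov(a,T2,190,140,2.5); B2=B.copy(); ov(b,B2,200,160,2)
cv2.imwrite('pics/final.png',np.vstack([np.hstack([L,B]),np.hstack([T2,B2])]))
E
```

```text
[0.52931586 0.27383761 0.22122892] [ 1.79956585e+02 -3.00970794e-02 -9.06940114e+01]
```

View pics/final.png

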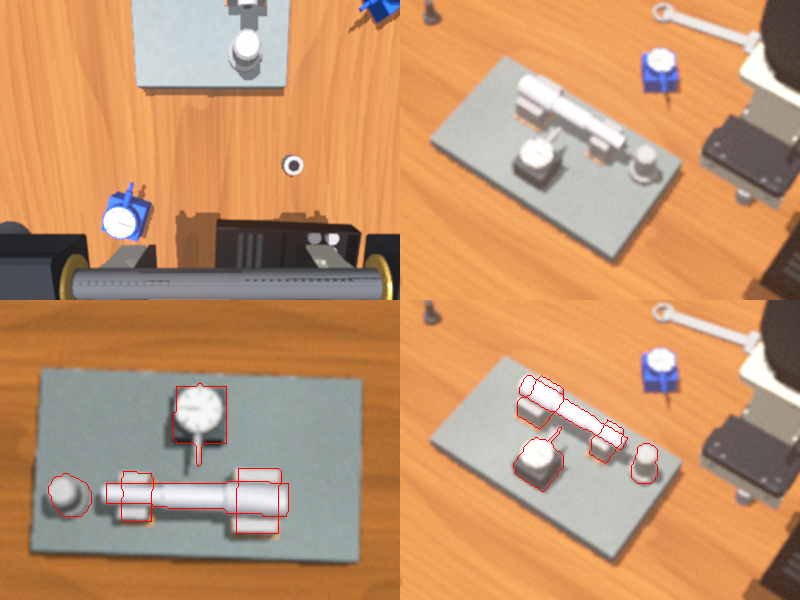

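The final views show both vees on their pads with the shaft level in them, and the dial behind mid-shaft pointing at it. The post stands just past the thin end. Predicted outlines match in both cameras within about 2 mm, and the gripper is clear.

```bash
python3 -c "
from plant import ctrl
print(ctrl.close_job())"
```

```text
the job is handed in; nothing more can be done
None
```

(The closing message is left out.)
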